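Tip the shortbread out of the flap caddy

ROBOT

A 7-joint arm with a two-finger parallel gripper is mounted at the origin on a cart in front of the work surface, level with it; the furniture and walls round the work are solid. World frame = base frame: x ahead of the robot, y to its left, z up, the work surface at z = 0. Lengths are in m, angles in rad, forces in N, time in s.
With the tool pointing down it reaches from about 0.425 to 0.95 m from the base axis. Payload 16.7 kg.
Tool frame: the origin (TCP) lies midway between the tips of the shut fingers; the grasp point (between the pads) lies 19 mm behind it; z points along the fingers, y is the direction in which the jaws open and shut (so a half turn about z gives the same grasp; the last joint's range is limited). The gripper opens to 94 mm and grips with 3 to 60 N. Pads are 16 mm wide; open, the fingers measure 119 mm over their backs; the gripper's body (75 mm by 177 mm) begins 78 mm behind the grasp point.
Start: joints at [-1.272, 0.426, 0.074, 1.606, -0.034, 1.111, -0.067], TCP at [0.293, 0.608, 0.205] pointing down, gripper open.
Joint ranges: [-2.85, 2.85], [-0.5, 2.14], [-1.23, 1.37], [0.21, 2.46], [-1.02, 4.16], [0.16, 2.05], [-2.73, 2.73]. Speed limits (rad/s): [1.89, 1.89, 2.39, 2.39, 3.01, 3.01, 3.01].

INTERFACE

Orientations are given as a unit quaternion [x, y, z, w].
In Python, from cell import get_state, capture, close_job, regions_of gives the robot as it stands.
- The arm moves only by the shell command python3 -m creep 'ROWS' [FORCE]. ROWS is JSON, a list that holds one entry, the list of rows, each a list of 5 numbers: the shift along the tool's x, y, z in m, then the turn about the tool's z in rad, then the closure in counts, from 0 (fully open) to 255 (shut). A call has 1 to 5 rows; each row shifts and turns the commanded pose from where the row before left it, along the tool's axes as they then stand; what a row does not reach is not made up. A row lasts 1/10 s, in which the tool goes at most 50 mm and 8.59 degrees, less where a joint would pass 70% of its speed; a pose out of reach is approached as far as the arm can. A call with a gripper value outside its range is refused whole. The fingers move at their own pace and stop on an object; FORCE is the grip in N (left out, the last holds). Time passes only in rows, so rows that do not move let the fingers close. It gives the time, the measured TCP pose, the force and the opening at its end, in the units of the state.
- get_state(): the state, without advancing time (a new reading comes with each control period).
- capture(name): name is "scene" or "top" or "wrist"; returns a dict with "frame" (420x560x3 uint8, blue, green, red), "fx", "fy", "cx", "cy" (pixels), "world_to_cam" (4x4, takes a point from world to camera coordinates). Camera axes: x right, y down, z forward; pixel columns grow to the right and rows downward; lengths in m; the calibration is good to about 2 mm. A picture is of the moment at which its call begins. There is no depth.
- close_job(): hands the job in, once; it reports no verdict.
Trained networks look in the newest picture that a camera, given by its name, has taken for a name from the list of things; names that differ only in an ending like _2 or _b are one class to them, and where a whole thing is asked for, a point or a joint stands for the part that bears it (a point fixed in the world has none). Each returns a list of dicts, best first, with "p" (0 to 1); they miss things now and then, are a little off and sometimes report something else, mostly with a low value. They report only what shows in the picture. A call takes as long as a camera call.
- regions_of(thing, camera): "mask" (420x560 bool, what is visible of it) and "pixel" ([column, row] in pixels, amid what is visible of it).
The state is a dict: "t": time; "q": joint angles; "qvel": joint speeds; "joint_torque": joint torques, N m; "tcp_pos": TCP position; "eef_rot": TCP orientation; "wrist_force": force on the tool from outside, world axes, zero at the start; "torque": the same for the moment, N m; "width": finger opening in m.
Only numpy, scipy, OpenCV 4.12 (cv2) and the standard library are available. Lean on these libraries where they do the work, as an engineer would, in place of code of your own. Each camera call takes 0.05 s, during which the arm holds its last target.

TASK

Lift the steel caddy out of its wooden holder by its swinging handle and stand it centred on the cork mat, then let go of the handle, take the caddy by its sides and tip it mouth-down, low over the small wooden tray, just far enough for the flap to swing open and all three shortbread fingers to slide out into the tray (never past about 60 degrees, and with the mouth never more than about 10 cm above the table while the flap is open). Finally stand the caddy upright and centred on the mat again with its flap shut, let go, and leave the other things where they are.

Things in the scene. Friction and masses are not known exactly. Their poses are not given: they have to be found in the camera images.
- caddy: Loose steel caddy, 0.5 kg full, 130 mm long (x), 58 mm wide (y), 78 mm high; origin at the centre of its underside, z up. The mouth (the front) faces -x. Flat side walls, to be gripped from above, run from x = -40 to 65 mm. Mass centre at x = 6, z = 37 mm. Its level inner floor is slippery: shortbread slides from 16 to 23 degrees of tilt. Starts in the holder, where its sides are out of reach.
- caddy_lip (a point): Middle of the caddy's lower front edge, over which the shortbread slides out (x = -64, z = 5 mm in the caddy's frame).
- flap (a joint): Steel flap over the caddy's mouth, hinged along y at its top edge (x = -44, z = 76 mm), 70 mm long; its foot slopes forward by 0.33 rad when shut. 0 = shut, growing as the foot swings out, up to 1.6 rad. It hangs free: gravity keeps it shut until the caddy is tipped mouth-down by more than 0.33 rad, and shuts it when the caddy stands again.
- bail (a joint): Angle of the caddy's swinging handle about its pivot (along y at x = 6, z = 88 mm in the caddy's frame, on two roof ears): 0 = straight up, positive leaning to the caddy's +x, at most 1.2 rad either way. Light friction holds it where it is left, far too little to tip the caddy by it: the caddy hangs level from it.
- bail_bar (a point): Middle of the handle's wooden grip bar: 14 mm thick, 44 mm long along the caddy's y, 26 mm from the pivot, so 36 mm above the roof when upright. To be pinched from above across its thickness (fingers closing along the caddy's x).
- holder: Fixed open-topped box of light wood, 153 x 78 mm, walls 92 mm high, 6 mm thick, inner floor 15 mm above the table; the caddy stands in it with 2 to 4 mm of play, its roof level with the walls' top. Origin: centre of its underside; x along its length, as the caddy's.
- tray: Small fixed tray of darker wood, 140 mm (x) by 98 mm (y), rim 22 mm high and 6 mm thick, floor 6 mm above the table. Origin: centre of its underside. The table ends behind it at a raised counter, 170 mm high, whose front is the plane x = 0.774 m from the robot: keep the caddy's tail clear of it. In front stand cake plates under 120 mm high domes.
- shortbread_1: One of three equal shortbread fingers, 76 x 15 x 16 mm, long along x, 30 g. Origin at its middle. They start in the caddy side by side, lengthwise (middle 4 mm behind the caddy's origin, 13 mm above its underside); this one on the caddy's -y side.
- shortbread_2: The middle finger, same size; origin at its middle.
- shortbread_3: The finger on the caddy's +y side, same size; origin at its middle.
- salt_shaker: Bystander: salt shaker, 44 mm across, 90 mm high, near the front, left of the middle. Origin: centre of its underside.
- honey_jar: Bystander: glass jar with a lid, 62 mm across, 86 mm high, near the front right. Origin: centre of its underside.
- price_holder: Bystander: dark price card on a wooden block, 22 x 62 x 58 mm, near the front. Origin: centre of its underside.
- mat: Fixed flat cork mat on the table, 140 mm (x) by 70 mm (y), 3 mm thick, where the caddy is to stand. Origin: centre of its underside. Holder, mat and tray lie side by side along y in any order, their middles at least 100 mm apart.

How it is judged:
On the way, in this order (a step that is already met when the one before it is completed fails the run):
1. the caddy stands upright on the mat, let go, with the shortbread still inside (x of caddy in the frame of mat between -0.018 and 0.018 m and y of caddy in the frame of mat between -0.014 and 0.014 m and z of caddy in the frame of mat below 0.007 m and angle between caddy's own z axis and vertical below 0.1 rad and contact force between the fingers and caddy below 0.3 N and distance between each of shortbread_1, shortbread_2, shortbread_3 and caddy below 0.045 m), for 0.2 s.
2. the caddy is tipped over the tray and its flap has swung open (angle between caddy's own z axis and vertical above 0.35 rad and value of joint flap above 0.1 rad and horizontal distance between caddy_lip and tray below 0.12 m), for 0.1 s.
At the end, for the whole second after the job is handed in: Each shortbread finger lies still in the tray, its middle inside the rim and under 45 mm above the tray's underside; the caddy stands released, upright (0.1 rad) and still on the mat (middles within 18 mm along, 14 mm across), flap shut (under 0.1 rad) (x of shortbread_1 in the frame of tray between -0.065 and 0.065 m and y of shortbread_1 in the frame of tray between -0.044 and 0.044 m and z of each of shortbread_1, shortbread_2, shortbread_3 in the frame of tray below 0.045 m and linear speed of each of shortbread_1, shortbread_2, shortbread_3, caddy below 0.03 m/s and x of shortbread_2 in the frame of tray between -0.065 and 0.065 m and y of shortbread_2 in the frame of tray between -0.044 and 0.044 m and x of shortbread_3 in the frame of tray between -0.065 and 0.065 m and y of shortbread_3 in the frame of tray between -0.044 and 0.044 m and x of caddy in the frame of mat between -0.018 and 0.018 m and y of caddy in the frame of mat between -0.014 and 0.014 m and z of caddy in the frame of mat below 0.007 m and angle between caddy's own z axis and vertical below 0.1 rad and value of joint flap below 0.1 rad); the robot touches nothing.
It fails at once if the caddy is tipped past 65 degrees (angle between caddy's own z axis and vertical above 1.135 rad).
It fails at once if the flap is open while the mouth is more than 12 cm above the table (value of joint flap above 0.3 rad and height (world z) of caddy_lip above 0.12 m).
It fails at once if a bystander is shoved more than 3 cm (distance of any of salt_shaker, honey_jar, price_holder from where it was at the start of the episode above 0.03 m).
It also fails if it takes over 67 s, if anything falls off the work surface, if the arm or the gripper's body presses on something with over 40 N, if the wrist force passes 120 N, or if a joint passes its speed limit or range.

## Working session

There is one attempt and no reset: what is moved stays moved. The work goes in short steps, Python scripts to look and compute and a shell command to move; the robot and the scene stay as the last step left them, time stands still between calls to the robot, and variables do not carry over. Pictures are saved under pics/ and viewed, and the job is handed in when it is done.

```bash
mkdir -p pics; ls; python3 - <<'E'
from cell import *
import cv2
s=get_state(); print({k:(s[k]) for k in s})
for n in("scene","top","wrist"):
    c=capture(n); cv2.imwrite(f"pics/a_{n}.png",c["frame"]); print(n,c["fx"],c["cx"],c["cy"],c["world_to_cam"])
E
```

```text
pics
{'t': 0.0, 'q': array([-1.2715156 ,  0.4267405 ,  0.07386261,  1.60659599, -0.03411678,
        1.11080762, -0.06711988]), 'qvel': array([-0.00056612, -0.00072882,  0.00128748, -0.00165948,  0.00038158,
       -0.00033511,  0.00026414]), 'joint_torque': array([-3.75520858e-04, -9.35825729e+01,  3.66605334e+00, -4.54175413e+01,
       -4.90012346e-02,  2.04475812e-02,  1.02153053e-04]), 'tcp_pos': array([0.29270028, 0.6077502 , 0.20477516]), 'eef_rot': array([ 2.22545806e-01,  9.74922021e-01, -6.37765781e-04, -1.01517576e-04]), 'wrist_force': array([-0.30812035,  0.25231029, -0.01784827]), 'torque': array([0.02665046, 0.03724583, 0.01265906]), 'width': 0.09383107913925377}
scene 436.42536235480117 270.09778467395745 207.3454505631683 [[ 0.71934441 -0.69430716  0.02193603 -0.34744415]
 [-0.35533057 -0.39491132 -0.84722207  0.32173875]
 [ 0.59689513  0.60164992 -0.53078581  0.52495893]
 [ 0.          0.          0.          1.        ]]
top 463.112989763782 284.1234305553487 212.74930852014188 [[ 0.00865833 -0.9999461   0.00572985  0.0777329 ]
 [-0.98509705 -0.00951383 -0.1717361   0.58433655]
 [ 0.17178135 -0.00415751 -0.98512633  0.97654288]
 [ 0.          0.          0.          1.        ]]
wrist 328.5636168609253 284.1314102984712 210.07024245857372 [[ 4.34178625e-01  9.00826557e-01 -6.59781155e-04 -6.75296628e-01]
 [ 8.74035645e-01 -4.21088473e-01  2.42376132e-01 -2.43247695e-02]
 [ 2.18061030e-01 -1.05811208e-01 -9.70182135e-01  3.89923022e-01]
 [ 0.00000000e+00  0.00000000e+00  0.00000000e+00  1.00000000e+00]]
```

View pics/a_top.png

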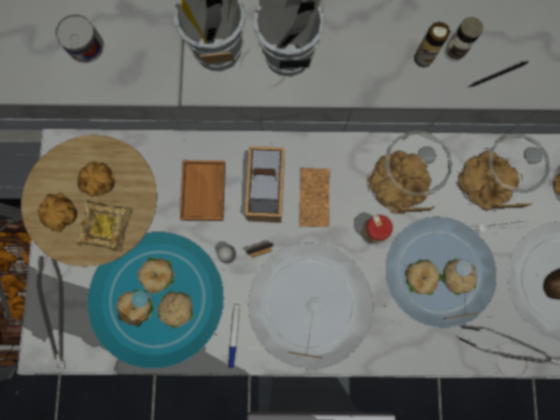

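View pics/a_scene.png

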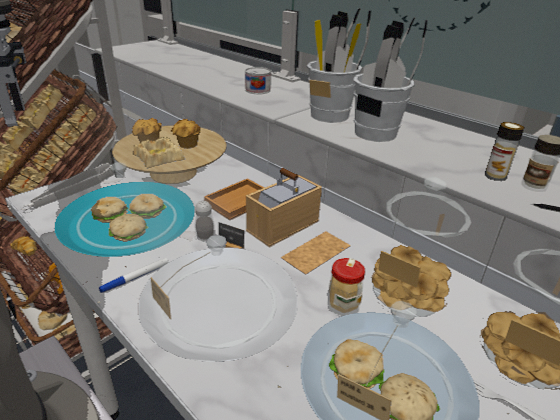

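```bash
cat > h.py <<'E'
from cell import *
import cv2, numpy as np
def ray(c,px):
    M=np.array(c["world_to_cam"]);R=M[:3,:3];t=M[:3,3]
    u,v=px; d=R.T@np.array([(u-c["cx"])/c["fx"],(v-c["cy"])/c["fy"],1.]); return -R.T@t,d
def at_z(c,px,z):
    o,d=ray(c,px); return o+d*(z-o[2])/d[2]
def proj(c,P):
    M=np.array(c["world_to_cam"]);p=M[:3,:3]@np.array(P)+M[:3,3]
    return np.array([c["cx"]+c["fx"]*p[0]/p[2],c["cy"]+c["fy"]*p[1]/p[2]])
def meas(c,cam,thing,z):
    for r in regions_of(thing,cam)[:2]:
        m=r["mask"].astype(np.uint8)
        ct=max(cv2.findContours(m,cv2.RETR_EXTERNAL,cv2.CHAIN_APPROX_NONE)[0],key=len)[:,0,:]
        W=np.array([at_z(c,p,z)[:2] for p in ct])
        rc=cv2.minAreaRect((W*1000).astype(np.float32))
        print(thing,cam,round(r["p"],2),np.round(r["pixel"]),"centre",np.round(rc[0],1),"size",np.round(rc[1],1),"ang",round(rc[2],1),"mean",np.round(W.mean(0)*1000,1),m.sum())
E
python3 - <<'E'
from h import *
c=capture("top")
for t,z in(("mat",.003),("tray",.022),("holder",.092),("caddy",.093),("bail_bar",.12),("salt_shaker",.09),("honey_jar",.086),("price_holder",.058)): meas(c,"top",t,z)
im=cv2.resize(c["frame"][120:280,160:420],None,fx=3,fy=3,interpolation=cv2.INTER_CUBIC); cv2.imwrite("pics/b_top.png",im)
E
```

```text
mat top 0.95 [316. 198.] centre [631.9  12.3] size [ 72.5 141.1] ang 89.5 mean [630.3  11.7] 1799
tray top 0.74 [201. 189.] centre [640.4 270.5] size [146.2 100.6] ang 0.0 mean [640.  270.5] 2683
holder top 0.69 [246. 193.] centre [640.  125.3] size [ 78.1 166.3] ang 87.7 mean [640.9 124.7] 938
caddy top 0.84 [265. 180.] centre [645.5 124.5] size [ 60.  137.6] ang 87.8 mean [645.7 123.8] 1711
caddy top 0.22 [376. 227.] centre [ 543.9 -111.8] size [59.  71.9] ang 44.5 mean [ 543.5 -111.9] 785
bail_bar top 0.66 [265. 172.] centre [658.9 124.2] size [10.8 42. ] ang 0.6 mean [659.8 124.7] 104
salt_shaker top 0.6 [228. 255.] centre [487.8 202.3] size [37.9 37.7] ang 1.5 mean [487.4 202.5] 296
honey_jar top 0.74 [375. 229.] centre [ 544.8 -114.1] size [58.5 76.5] ang 24.9 mean [ 544.8 -114.4] 817
price_holder top 0.77 [258. 251.] centre [502.1 135.1] size [23.8 61.4] ang 14.6 mean [502.4 134.1] 272
price_holder top 0.63 [265. 181.] centre [653.3 126.4] size [144.1  62.6] ang 0.6 mean [653.6 126.8] 1724
```

View pics/b_top.png

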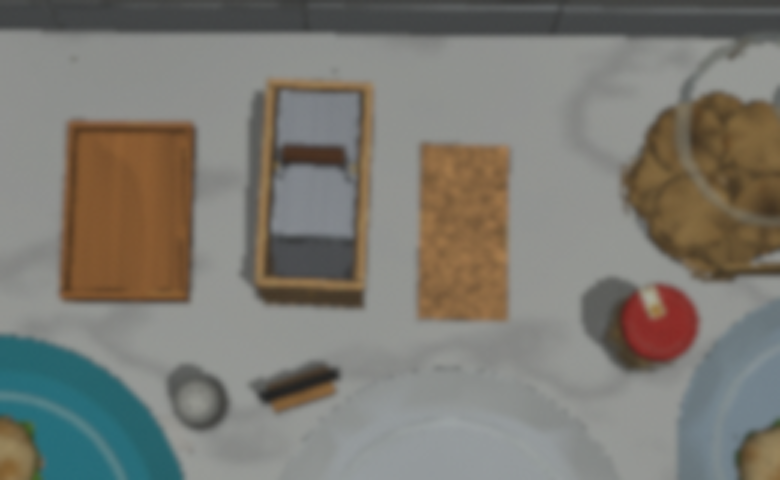

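```bash
python3 - <<'E'
from h import *
c=capture("top")
f=lambda P,z,n:[print(n)]+[print(np.round(at_z(c,(p[0]/3+160-.33,p[1]/3+120-.33),z)*1000,1)) for p in P]
f([(270,80),(373,84),(365,290),(258,286)],.092,"holder")
f([(420,143),(510,145),(508,320),(418,319)],.003,"mat")
f([(68,122),(195,123),(190,300),(62,298)],.022,"tray")
f([(282,156),(348,156)],.12,"bail")
f([(272,236),(356,240),(280,93),(361,93)],.093,"roof front edge, rear")
k=capture("scene")
meas(k,"scene","bail_bar",.12)
cv2.imwrite("pics/c.png",cv2.resize(k["frame"][150:290,180:360],None,fx=4,fy=4,interpolation=cv2.INTER_CUBIC))
r=regions_of("bail_bar","scene")[0]["pixel"]; r2=regions_of("bail_bar","top")[0]["pixel"]
o1,d1=ray(k,r);o2,d2=ray(c,r2)
d1/=np.linalg.norm(d1);d2/=np.linalg.norm(d2)
A=np.stack([d1,-d2],1);s=np.linalg.lstsq(A,o2-o1,rcond=None)[0];print(o1+d1*s[0],o2+d2*s[1])
E
```

```text
holder
[722.5 159.6  92. ]
[720.3  84.8  92. ]
[568.5  89.1  92. ]
[570.7 164.9  92. ]
mat
[701.1  47.1   3. ]
[700.2 -23.8   3. ]
[561.  -21.1   3. ]
[561.1  48.2   3. ]
tray
[709.8 320.4  22. ]
[710.  222.1  22. ]
[571.2 221.7  22. ]
[571.8 318.5  22. ]
bail
[658.2 148.  120. ]
[658.7 101.9 120. ]
roof front edge, rear
[606.7 155.6  93. ]
[604.4  95.9  93. ]
[712.5 152.1  93. ]
[713.1  93.4  93. ]
bail_bar scene 0.71 [290. 173.] centre [665.1 136. ] size [57.5 27.9] ang 88.6 mean [667.3 137.4] 112
[0.65850985 0.12388103 0.13177893] [0.66151687 0.12114003 0.13250207]
```

View pics/c.png

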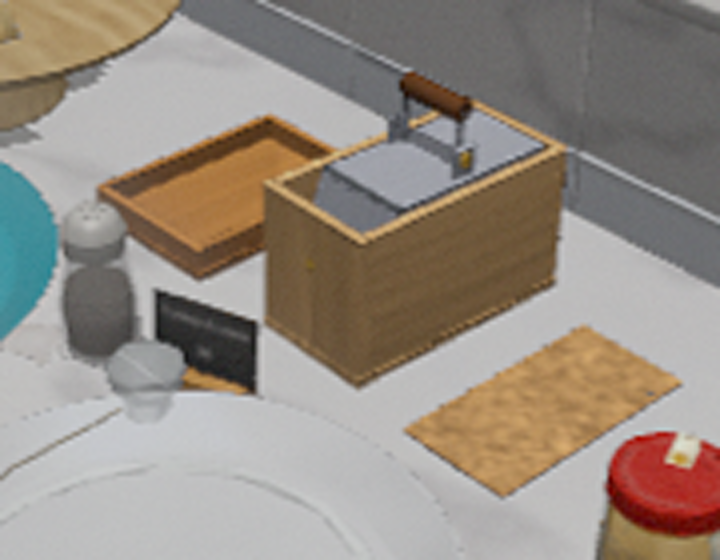

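```bash
cat >> h.py <<'E'
from scipy.spatial.transform import Rotation as Ro
def togo(target,yaw_y=None,pos=None):
    s=get_state(); R=Ro.from_quat(s["eef_rot"]).as_matrix()
    d=R.T@(np.array(target)-s["tcp_pos"])
    y=np.arctan2(R[1,1],R[0,1]); out="t %.2f tcp %s yawY %.4f  d_tool(mm) %s w %.4f"%(s["t"],np.round(s["tcp_pos"]*1000,1),y,np.round(d*1000,1),s["width"])
    if yaw_y is not None: out+=" turn %.4f"%((y-yaw_y+np.pi)%(2*np.pi)-np.pi)
    print(out,"f",np.round(s["wrist_force"],1),"tilt",np.round(R[:,2],3),"q7 %.2f"%s["q"][6])
E
python3 -m creep '[[[0,0,0,0.145,0],[0,0,0,0.145,0],[0,0,0,0.145,0],[0,0,0,0.145,0],[0,0,0,0.145,0]]]'
python3 -m creep '[[[0,0,0,0.145,0],[0,0,0,0.145,0],[0,0,0,0.142,0],[0,0,0,0,0]]]'
python3 -c "
from h import *
togo([.660,.1235,.205],-.035)"
```

```text
t: 1.35
tcp_pos: [0.2929, 0.6081, 0.2055]
eef_rot: [0.556, 0.831, 0.0, -0.0]
wrist_force: [-0.6, -0.4, 0.8]
width: 0.0938
t: 1.75
tcp_pos: [0.2927, 0.6082, 0.2054]
eef_rot: [0.72, 0.694, -0.0, 0.0]
wrist_force: [0.0, -0.4, 1.2]
width: 0.0941
t 1.75 tcp [292.7 608.2 205.4] yawY -0.0376  d_tool(mm) [-470.5  385.2    0.6] w 0.0941 turn -0.0026 f [ 0.  -0.4  1.2] tilt [ 0. -0. -1.] q7 -1.13
```

```bash

python3 -m creep '[[[-0.02,0.015,0,0,0],[-0.035,0.03,0,0,0],[-0.04,0.034,0,0,0],[-0.04,0.034,0,0,0],[-0.04,0.034,0,0,0]]]'
python3 -m creep '[[[-0.04,0.034,0,0,0],[-0.04,0.034,0,0,0],[-0.04,0.034,0,0,0],[-0.04,0.034,0,0,0],[-0.03,0.025,0,0,0]]]'
python3 -m creep '[[[-0.03,0.025,0,0,0],[-0.03,0.025,0,0,0],[-0.02,0.015,0,0,0],[-0.01,0.005,0,0,0],[0,0,0,0,0]]]'
python3 -c "
from h import *
togo([.660,.1235,.205],-.035)
c=capture('wrist'); cv2.imwrite('pics/d.png',c['frame'])
for z in (.120,.129): meas(c,'wrist','bail_bar',z)
c=capture('top'); 
meas(c,'top','bail_bar',.129)"
```

```text
t: 2.25
tcp_pos: [0.4299, 0.4323, 0.2057]
eef_rot: [0.717, 0.697, 0.0, -0.0]
wrist_force: [0.4, 0.2, -0.0]
width: 0.094
t: 2.75
tcp_pos: [0.5787, 0.2433, 0.2058]
eef_rot: [0.718, 0.696, 0.0, 0.0]
wrist_force: [0.9, 0.1, 0.2]
width: 0.0941
t: 3.25
tcp_pos: [0.6442, 0.1523, 0.2054]
eef_rot: [0.719, 0.695, -0.0, 0.0]
wrist_force: [-0.2, 0.2, -0.0]
width: 0.0941
t 3.25 tcp [644.2 152.3 205.4] yawY -0.0346  d_tool(mm) [-28.2  16.8   0.4] w 0.0941 turn 0.0004 f [-0.2  0.2 -0. ] tilt [-0.    -0.001 -1.   ] q7 -0.17
bail_bar wrist 0.76 [299. 247.] centre [657.7 126.1] size [53.2 14.3] ang 88.4 mean [657.2 126. ] 899
bail_bar wrist 0.76 [299. 247.] centre [657.3 129.4] size [51.4 13.8] ang 88.4 mean [656.9 129.3] 899
```

View pics/d.png

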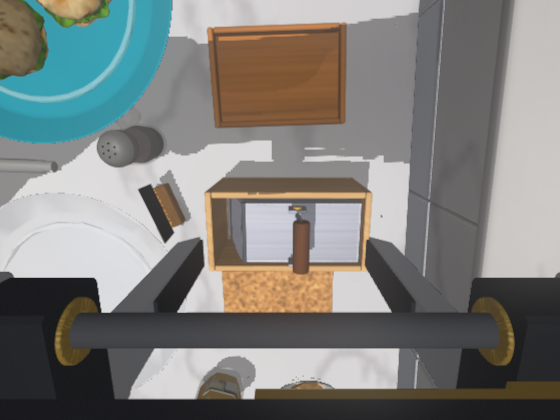

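```bash

python3 -m creep '[[[-0.014,0.008,0,0,0],[-0.0138,0.0073,0.01,0,0],[0,0,0.025,0,0],[0,0,0.03,0,0],[0,0,0.02,0,0]]]'
python3 -m creep '[[[0,0,0.011,0,0],[0,0,0,0,0],[0,0,0,0,0]]]'
python3 -c "
from h import *
togo([.6585,.124,.109],-.035)
c=capture('wrist'); cv2.imwrite('pics/e.png',c['frame'])"
```

```text
t: 4.0
tcp_pos: [0.6578, 0.1238, 0.1179]
eef_rot: [0.72, 0.694, -0.001, -0.0]
wrist_force: [-0.7, 0.5, -0.3]
width: 0.0939
t: 4.3
tcp_pos: [0.6587, 0.1249, 0.11]
eef_rot: [0.72, 0.694, 0.0, 0.0]
wrist_force: [0.2, 0.0, 0.0]
width: 0.0937
t 4.30 tcp [658.7 124.9 110. ] yawY -0.0356  d_tool(mm) [-0.9 -0.2  1. ] w 0.0937 turn -0.0006 f [0.2 0.  0. ] tilt [ 0.001 -0.    -1.   ] q7 -0.08
```

View pics/e.png

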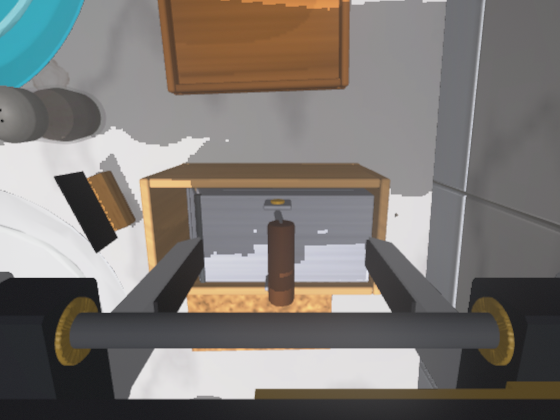

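```bash

python3 -m creep '[[[0,0,0,0,255],[0,0,0,0,255],[0,0,0,0,255],[0,0,0,0,255],[0,0,0,0,255]]]' 30
python3 -m creep '[[[0,0,0,0,255],[0,0,0,0,255],[0,0,0,0,255],[0,0,0,0,255],[0,0,0,0,255]]]'
python3 -m creep '[[[0,0,-0.005,0,255],[0,0,-0.01,0,255],[0,0,-0.01,0,255],[0,0,-0.01,0,255],[0,0,-0.01,0,255]]]'
```

```text
t: 4.85
tcp_pos: [0.6582, 0.1256, 0.1096]
eef_rot: [0.719, 0.695, 0.0, 0.0]
wrist_force: [0.5, -0.2, -0.1]
width: 0.0575
t: 5.35
tcp_pos: [0.6582, 0.1255, 0.1095]
eef_rot: [0.719, 0.695, -0.0, 0.0]
wrist_force: [-0.1, 1.3, 0.1]
width: 0.0174
t: 5.85
tcp_pos: [0.6583, 0.1256, 0.1556]
eef_rot: [0.719, 0.695, 0.0, 0.0]
wrist_force: [-0.6, 0.3, -6.1]
width: 0.0132
```

```bash

python3 -m creep '[[[0,0,-0.01,0,255],[0,0,-0.015,0,255],[0,0,-0.015,0,255],[0,0,-0.015,0,255],[0,0,-0.01,0,255]]]'
python3 -m creep '[[[0,0,0,0,255],[0,0,0,0,255]]]'
python3 -c "
from h import *
togo([.6585,.124,.109],-.035)
c=capture('scene'); cv2.imwrite('pics/f.png',cv2.resize(c['frame'][50:330,150:430],None,fx=2,fy=2))
meas(capture('top'),'top','caddy',.2)"
```

```text
t: 6.35
tcp_pos: [0.6586, 0.1256, 0.2214]
eef_rot: [0.719, 0.695, 0.001, 0.0]
wrist_force: [1.1, 0.0, -5.1]
width: 0.0129
t: 6.55
tcp_pos: [0.658, 0.1256, 0.2193]
eef_rot: [0.719, 0.695, -0.0, -0.0]
wrist_force: [-0.0, -0.1, -5.3]
width: 0.0133
t 6.55 tcp [658.  125.6 219.3] yawY -0.0350  d_tool(mm) [ -1.6   0.6 110.3] w 0.0133 turn 0.0000 f [-0.  -0.1 -5.3] tilt [-0.  0. -1.] q7 -0.13
```

View pics/f.png

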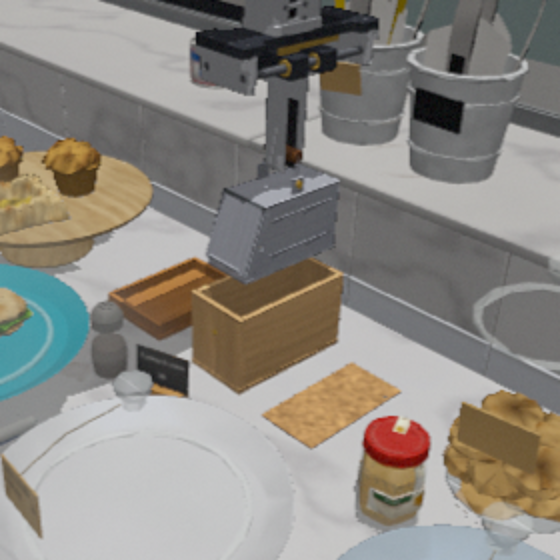

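```bash

python3 -c "
from h import *
c=capture('scene'); cv2.imwrite('pics/g.png',cv2.resize(c['frame'][120:200,240:340],None,fx=7,fy=7,interpolation=cv2.INTER_CUBIC))
# predicted corners
def pts(ox,oy,oz,yaw):
    R=Ro.from_euler('z',yaw).as_matrix()
    return {n:proj(c,R@np.array(p)/1000+[ox,oy,oz]) for n,p in dict(rearTopR=(65,-29,78),rearBotR=(65,-29,0),frontBotR=(-65,-29,0),frontTopR=(-44,-29,78),frontTopL=(-44,29,78),frontBotL=(-65,29,0),rearTopL=(65,29,78)).items()}
for n,p in pts(.6455,.1256,.125,-.035).items(): print(n,np.round(((p-[240,120])*7+3)))
"
```

```text
rearTopR [560. 139.]
rearBotR [540. 375.]
frontBotR [226. 511.]
frontTopR [290. 240.]
frontTopL [151. 172.]
frontBotL [ 94. 435.]
rearTopL [420.  80.]
```

View pics/g.png

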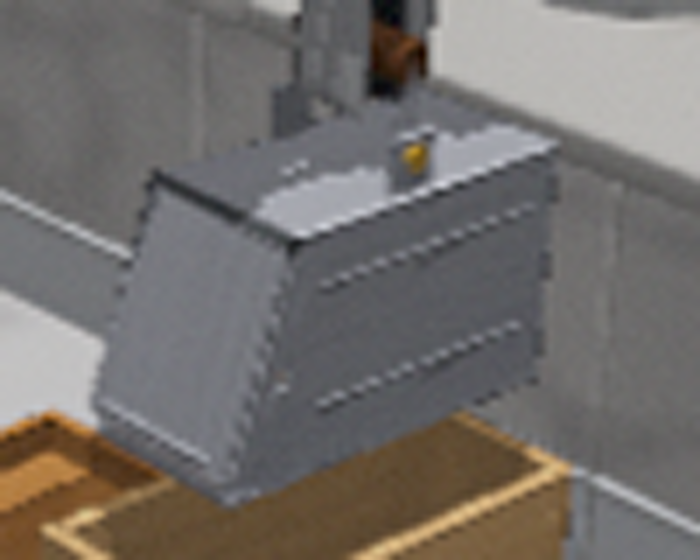

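```bash

python3 -m creep '[[[-0.007,-0.001,0,0,255],[-0.014,-0.001,0,0,255],[-0.018,-0.002,0,0,255],[-0.02,-0.002,0,0,255],[-0.02,-0.002,0,0,255]]]'
python3 -m creep '[[[-0.018,-0.002,0,0,255],[-0.011,-0.0005,0,0,255],[-0.006,0,0,-0.026,255],[0,0,0,0,255],[0,0,0,0,255]]]'
python3 -m creep '[[[0,0,0.015,0,255],[0,0,0.025,0,255],[0,0,0.025,0,255],[0,0,0.02,0,255],[0,0,0.01,0,255]]]'
python3 -m creep '[[[0,0,0.005,0,255],[0,0,0,0,255],[0,0,0,0,255]]]'
python3 -c "
from h import *
togo([.6435,.0124,.0985],-.009)
c=capture('scene'); cv2.imwrite('pics/i.png',cv2.resize(c['frame'][170:290,260:380],None,fx=5,fy=5,interpolation=cv2.INTER_CUBIC))
meas(c,'scene','mat',.003)"
```

```text
t: 7.25
tcp_pos: [0.647, 0.0442, 0.2196]
eef_rot: [0.72, 0.694, -0.0, 0.0]
wrist_force: [-0.1, 0.1, -5.1]
width: 0.0127
t: 7.75
tcp_pos: [0.6437, 0.0122, 0.2195]
eef_rot: [0.71, 0.704, 0.0, -0.0]
wrist_force: [0.5, 0.1, -4.5]
width: 0.0135
t: 8.25
tcp_pos: [0.6424, 0.0126, 0.1216]
eef_rot: [0.71, 0.704, -0.001, -0.001]
wrist_force: [-0.8, 0.4, -5.3]
width: 0.0131
t: 8.55
tcp_pos: [0.6442, 0.012, 0.1202]
eef_rot: [0.71, 0.704, 0.0, 0.0]
wrist_force: [1.2, -0.4, -4.8]
width: 0.0132
t 8.55 tcp [644.2  12.  120.2] yawY -0.0090  d_tool(mm) [ 0.4 -0.7 21.7] w 0.0132 turn -0.0000 f [ 1.2 -0.4 -4.8] tilt [ 0.001  0.    -1.   ] q7 0.11
mat scene 0.55 [315. 258.] centre [628.2  10.4] size [ 71.3 143.7] ang 86.0 mean [613.1   1.3] 764
```

View pics/i.png

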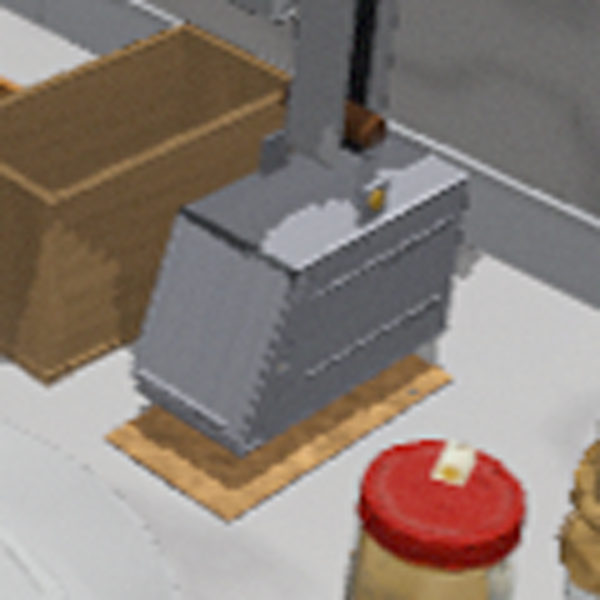

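```bash

python3 -m creep '[[[0,0,0.006,0,255],[0,0,0.006,0,255],[0,0,0.004,0,255],[0,0,0.002,0,255],[0,0,0.001,0,255]]]'
python3 -m creep '[[[0,0,0.001,0,255],[0,0,0.001,0,255],[0,0,0,0,255],[0,0,0,0,255]]]'
```

```text
t: 9.15
tcp_pos: [0.6435, 0.0119, 0.1001]
eef_rot: [0.71, 0.704, -0.0, -0.0]
wrist_force: [0.1, 0.4, -4.6]
width: 0.0129
t: 9.55
tcp_pos: [0.6434, 0.0119, 0.0988]
eef_rot: [0.71, 0.704, -0.0, -0.0]
wrist_force: [-5.9, -0.2, 2.4]
width: 0.013
```

```bash

python3 -m creep '[[[0,0,0,0,150],[0,0,0,0,0],[0,0,0,0,0],[0,0,0,0,0],[0,0,0,0,0]]]'
python3 -m creep '[[[0,0,0,0,0],[0,0,0,0,0],[0,0,0,0,0],[0,0,-0.02,0,0],[0,0,-0.03,0,0]]]'
python3 -m creep '[[[0,0,-0.03,0,0],[0,0,-0.02,0,0],[0,0,0,0,0],[0,0,0,0,0]]]'
python3 -c "
from h import *
togo([.6435,.0124,.0985],-.009)
c=capture('scene'); cv2.imwrite('pics/j.png',cv2.resize(c['frame'][170:290,260:380],None,fx=5,fy=5,interpolation=cv2.INTER_CUBIC))
c=capture('wrist'); cv2.imwrite('pics/k.png',c['frame'])
meas(c,'wrist','caddy',.08);meas(c,'wrist','bail_bar',.115)"
```

```text
t: 10.05
tcp_pos: [0.6438, 0.012, 0.0985]
eef_rot: [0.71, 0.704, 0.0, 0.0]
wrist_force: [-0.1, -0.1, 0.6]
width: 0.0493
t: 10.55
tcp_pos: [0.6426, 0.0119, 0.1476]
eef_rot: [0.71, 0.704, -0.001, -0.001]
wrist_force: [-1.2, 0.8, 0.0]
width: 0.09
t: 10.95
tcp_pos: [0.6436, 0.0121, 0.1985]
eef_rot: [0.71, 0.704, 0.0, 0.0]
wrist_force: [-0.5, -0.3, -0.4]
width: 0.0934
t 10.95 tcp [643.6  12.1 198.5] yawY -0.0090  d_tool(mm) [  0.3  -0.2 100. ] w 0.0934 turn 0.0000 f [-0.5 -0.3 -0.4] tilt [ 0.  0. -1.] q7 0.07
caddy wrist 0.9 [282. 200.] centre [638.6  14.2] size [ 74.7 120.3] ang 88.8 mean [639.3  17.8] 9081
caddy wrist 0.57 [286. 214.] centre [644.6   6.1] size [56.8 16.8] ang 89.2 mean [643.4   5.4] 959
bail_bar wrist 0.98 [285. 213.] centre [643.8  14.8] size [49.3 13.3] ang 89.2 mean [643.4  14.5] 916
bail_bar wrist 0.68 [206. 298.] centre [573.2 -56.2] size [37.6 48.7] ang 89.5 mean [575.6 -60.5] 1884
```

View pics/j.png

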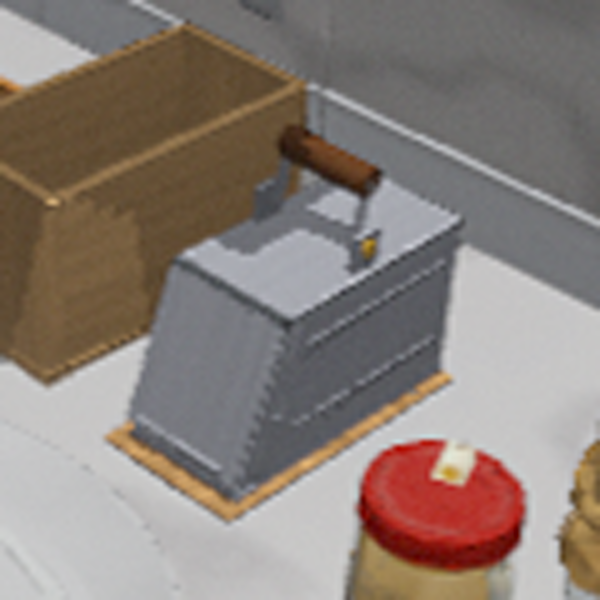

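View pics/k.png

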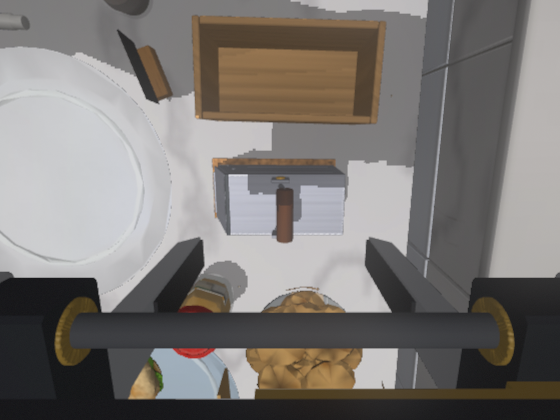

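```bash

python3 -m creep '[[[0,0,0,-0.14,0],[0,0,0,-0.145,0],[0,0,0,-0.145,0],[0,0,0,-0.145,0],[0,0,0,-0.145,0]]]'
python3 -m creep '[[[0,0,0,-0.145,0],[0,0,0,-0.145,0],[0,0,0,-0.145,0],[0,0,0,-0.145,0],[0,0,0,-0.145,0]]]'
python3 -m creep '[[[0,0,0,-0.126,0],[0,0,0,0,0],[0,0,0,0,0]]]'
python3 -c "
from h import *
togo([.631+.038,.0125,.046],1.562)
c=capture('wrist'); cv2.imwrite('pics/l.png',c['frame'])
c=capture('scene')
def pts(ox,oy,oz,yaw):
    R=Ro.from_euler('z',yaw).as_matrix()
    return {n:proj(c,R@np.array(p)/1000+[ox,oy,oz]) for n,p in dict(rearTopR=(65,-29,78),rearBotR=(65,-29,0),frontBotR=(-65,-29,0),frontTopR=(-44,-29,78),frontTopL=(-44,29,78),frontBotL=(-65,29,0),rearTopL=(65,29,78)).items()}
for n,p in pts(.631,.0125,.003,-.009).items(): print(n,np.round(((p-[260,170])*5+2)))
"
```

```text
t: 11.65
tcp_pos: [0.6434, 0.0119, 0.1977]
eef_rot: [0.414, 0.91, -0.0, -0.0]
wrist_force: [-0.2, 0.3, -0.0]
width: 0.0938
t: 12.15
tcp_pos: [0.6434, 0.0119, 0.1976]
eef_rot: [0.064, 0.998, -0.0, -0.001]
wrist_force: [0.2, -0.8, -0.6]
width: 0.0937
t: 12.45
tcp_pos: [0.6435, 0.0118, 0.198]
eef_rot: [0.007, 1.0, -0.0, -0.0]
wrist_force: [0.1, 0.1, -0.3]
width: 0.0941
t 12.45 tcp [643.5  11.8 198. ] yawY 1.5577  d_tool(mm) [-25.7   1.1 151.9] w 0.0941 turn -0.0043 f [ 0.1  0.1 -0.3] tilt [-0.001  0.    -1.   ] q7 1.51
rearTopR [463. 220.]
rearBotR [440. 374.]
frontBotR [234. 508.]
frontTopR [285. 324.]
frontTopL [174. 260.]
frontBotL [128. 438.]
rearTopL [352. 164.]
```

View pics/l.png

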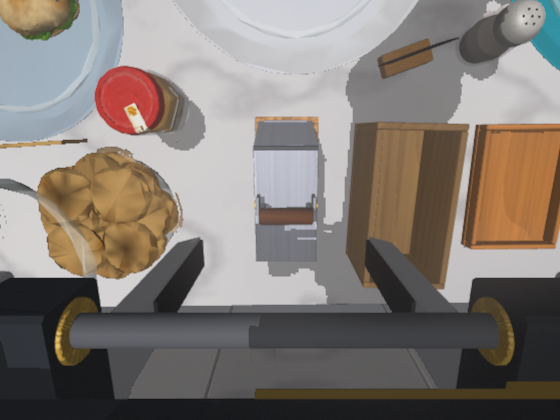

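```bash

python3 -m creep '[[[-0.0127,0.001,0,-0.004,0],[-0.013,0,0.01,0,0],[0,0,0.03,0,0],[0,0,0.035,0,0],[0,0,0.035,0,0]]]'
python3 -m creep '[[[0,0,0.025,0,0],[0,0,0.012,0,0],[0,0,0.005,0,0],[0,0,0,0,0]]]'
python3 -c "
from h import *
togo([.631+.038,.0125,.046],1.562)
"
```

```text
t: 13.05
tcp_pos: [0.6696, 0.0128, 0.0865]
eef_rot: [0.003, 1.0, -0.0, 0.0]
wrist_force: [1.3, -0.9, -0.3]
width: 0.094
t: 13.45
tcp_pos: [0.6696, 0.0127, 0.0464]
eef_rot: [0.003, 1.0, -0.0, -0.0]
wrist_force: [-0.5, -0.5, 0.5]
width: 0.0943
t 13.45 tcp [669.6  12.7  46.4] yawY 1.5655  d_tool(mm) [ 0.6 -0.2  0.4] w 0.0943 turn 0.0035 f [-0.5 -0.5  0.5] tilt [-0. -0. -1.] q7 1.54
```

Close and test how the grip holds: 50 N first, small lift.

```bash

python3 -m creep '[[[0,0,0,0,255],[0,0,0,0,255],[0,0,0,0,255],[0,0,0,0,255],[0,0,0,0,255]]]' 55
python3 -m creep '[[[0,0,0,0,255],[0,0,0,0,255],[0,0,0,0,255]]]'
python3 -m creep '[[[0,0,-0.003,0,255],[0,0,-0.004,0,255],[0,0,-0.004,0,255],[0,0,-0.004,0,255],[0,0,0,0,255]]]'
python3 -c "
from h import *
togo([.631+.038,.0125,.046],1.562); print(get_state()['torque'])
c=capture('scene'); cv2.imwrite('pics/m.png',cv2.resize(c['frame'][170:290,260:380],None,fx=5,fy=5,interpolation=cv2.INTER_CUBIC))
"
```

```text
t: 13.95
tcp_pos: [0.6695, 0.0128, 0.0468]
eef_rot: [0.002, 1.0, 0.0, 0.0]
wrist_force: [0.3, -0.3, 6.7]
width: 0.0579
t: 14.25
tcp_pos: [0.6695, 0.0128, 0.0468]
eef_rot: [0.002, 1.0, 0.0, 0.0]
wrist_force: [-2.1, 0.3, 6.4]
width: 0.0579
t: 14.75
tcp_pos: [0.6697, 0.0128, 0.0622]
eef_rot: [0.002, 1.0, 0.0, 0.0]
wrist_force: [-0.6, 0.0, -5.4]
width: 0.0573
t 14.75 tcp [669.7  12.8  62.2] yawY 1.5659  d_tool(mm) [ 0.7 -0.3 16.2] w 0.0573 turn 0.0039 f [-0.6  0.  -5.4] tilt [ 0.001  0.    -1.   ] q7 1.54
[ 0.02567207 -0.15475773  0.01443543]
```

View pics/m.png

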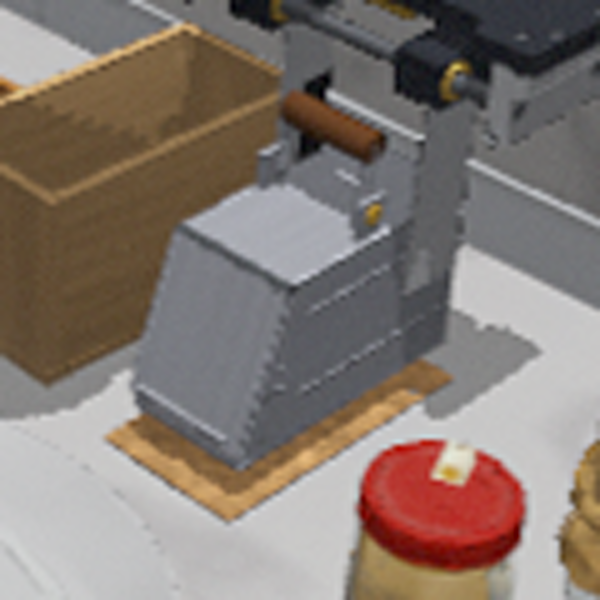

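```bash

python3 -m creep '[[[0,0,-0.01,0,255],[0,0,-0.02,0,255],[0,0,-0.025,0,255],[0,0,-0.025,0,255],[0,0,-0.02,0,255]]]'
python3 -m creep '[[[0,0,-0.008,0,255],[0,0,0,0,255],[0,0.006,0,0,255],[0,0.012,0,0,255],[-0.002,0.016,0,0,255]]]'
python3 -c "
from h import *
togo([.695,.2707,.165],1.57); print(get_state()['torque'])
"
```

```text
t: 15.3
tcp_pos: [0.6696, 0.0128, 0.1636]
eef_rot: [0.002, 1.0, 0.0, 0.001]
wrist_force: [0.3, -0.8, -4.7]
width: 0.0576
t: 15.8
tcp_pos: [0.671, 0.0477, 0.1685]
eef_rot: [0.003, 1.0, -0.0, -0.001]
wrist_force: [-0.5, 0.1, -6.2]
width: 0.0579
t 15.80 tcp [671.   47.7 168.5] yawY 1.5654  d_tool(mm) [-22.8 223.2   3.4] w 0.0579 turn -0.0046 f [-0.5  0.1 -6.2] tilt [-0.002 -0.    -1.   ] q7 1.47
[ 0.0848463  -0.16051622  0.02366785]
```

```bash

python3 -m creep '[[[-0.002,0.02,0,0,255],[-0.002,0.022,0,0,255],[-0.002,0.022,0,0,255],[-0.002,0.022,0,0,255],[-0.002,0.022,0,0,255]]]'
python3 -m creep '[[[-0.002,0.022,0,0,255],[-0.002,0.022,0,0,255],[-0.002,0.022,0,0,255],[-0.002,0.018,0,0,255],[-0.002,0.012,0,0,255]]]'
python3 -m creep '[[[-0.002,0.008,0,0,255],[0,0.004,0,0,255],[0,0,0,0,255],[0,0,0,0,255]]]'
python3 -c "
from h import *
togo([.695,.2707,.128],1.57); print(get_state()['torque'])
c=capture('scene'); cv2.imwrite('pics/n.png',cv2.resize(c['frame'][80:240,160:360],None,fx=3.5,fy=3.5,interpolation=cv2.INTER_CUBIC))
c=capture('wrist'); cv2.imwrite('pics/o.png',c['frame'])
"
```

```text
t: 16.3
tcp_pos: [0.6816, 0.1576, 0.1687]
eef_rot: [0.002, 1.0, 0.0, -0.001]
wrist_force: [-0.0, 0.4, -4.8]
width: 0.0576
t: 16.8
tcp_pos: [0.6924, 0.2531, 0.1692]
eef_rot: [0.002, 1.0, 0.0, -0.0]
wrist_force: [-0.1, 0.9, -5.1]
width: 0.0574
t: 17.2
tcp_pos: [0.6947, 0.2616, 0.1695]
eef_rot: [0.003, 1.0, -0.0, -0.0]
wrist_force: [-0.1, 0.1, -5.5]
width: 0.0578
t 17.20 tcp [694.7 261.6 169.5] yawY 1.5650  d_tool(mm) [-0.2  9.1 41.5] w 0.0578 turn -0.0050 f [-0.1  0.1 -5.5] tilt [-0.    -0.001 -1.   ] q7 1.18
[ 0.01620957 -0.18145777  0.03146228]
```

View pics/n.png

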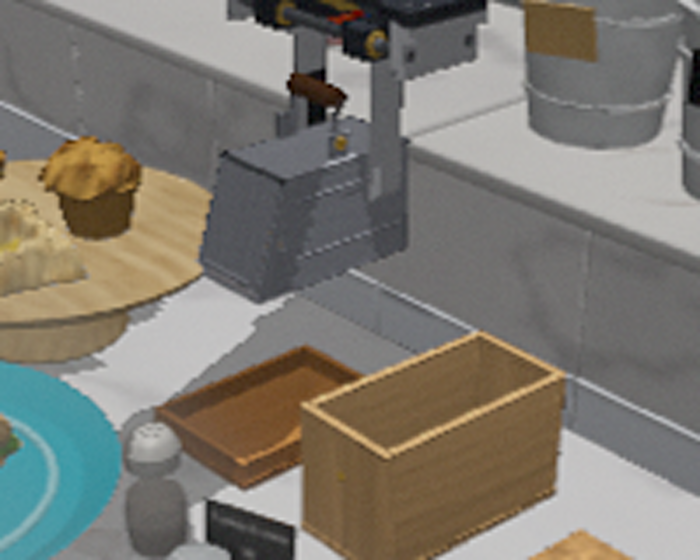

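View pics/o.png

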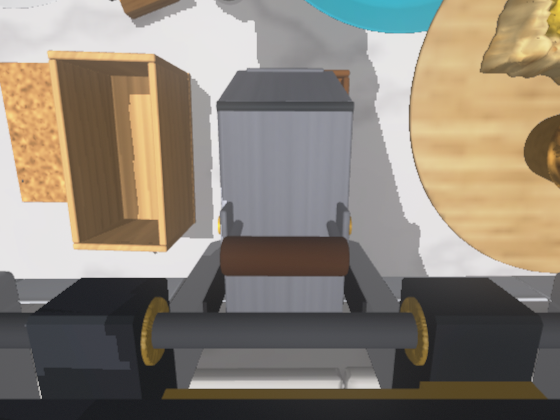

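```bash

python3 -m creep '[[[0,0.005,0.005,0,255],[0,0.004,0.01,0,255],[0,0,0.013,0,255],[0,0,0.009,0,255],[0,0,0.0045,0,255]]]'
python3 -m creep '[[[0,0,0,0,255],[0,0,0,0,255]]]'
python3 -c "
from h import *
togo([.695,.2707,.128],1.57); print(get_state()['torque'])
"
python3 -m creep '[[[0,0,0,0,255],[0,0,0,0,255]]]' 30
python3 -c "
from h import *
togo([.695,.2707,.128],1.57); print(get_state()['torque'])
"
python3 -m creep '[[[0,0,0,0,255],[0,0,0,0,255]]]' 20
python3 -c "
from h import *
togo([.695,.2707,.128],1.57); print(get_state()['torque'])
c=capture('scene'); cv2.imwrite('pics/p.png',cv2.resize(c['frame'][80:240,160:360],None,fx=3.5,fy=3.5,interpolation=cv2.INTER_CUBIC))
"
```

```text
t: 17.8
tcp_pos: [0.6939, 0.2713, 0.1259]
eef_rot: [0.002, 1.0, -0.001, -0.001]
wrist_force: [-0.5, -0.3, -5.7]
width: 0.0577
t: 18.0
tcp_pos: [0.6948, 0.2715, 0.1281]
eef_rot: [0.003, 1.0, -0.0, 0.0]
wrist_force: [0.5, 0.6, -5.4]
width: 0.0574
t 18.00 tcp [694.8 271.5 128.1] yawY 1.5657  d_tool(mm) [-0.2 -0.8  0.1] w 0.0574 turn -0.0043 f [ 0.5  0.6 -5.4] tilt [ 0. -0. -1.] q7 1.17
[ 0.11783393 -0.10350262  0.0311692 ]
t: 18.2
tcp_pos: [0.6949, 0.2718, 0.1285]
eef_rot: [0.002, 1.0, 0.0, 0.0]
wrist_force: [0.3, -0.8, -5.0]
width: 0.0583
t 18.20 tcp [694.9 271.8 128.5] yawY 1.5659  d_tool(mm) [-0.1 -1.1  0.5] w 0.0583 turn -0.0041 f [ 0.3 -0.8 -5. ] tilt [ 0.001  0.    -1.   ] q7 1.17
[-0.00343128 -0.13147535  0.01394805]
t: 18.4
tcp_pos: [0.6947, 0.2717, 0.1281]
eef_rot: [0.002, 1.0, 0.0, 0.0]
wrist_force: [-0.2, 0.8, -5.4]
width: 0.0578
t 18.40 tcp [694.7 271.7 128.1] yawY 1.5659  d_tool(mm) [-0.3 -1.   0.1] w 0.0578 turn -0.0041 f [-0.2  0.8 -5.4] tilt [ 0.  0. -1.] q7 1.17
[ 0.05442062 -0.16097344 -0.02433923]
```

View pics/p.png

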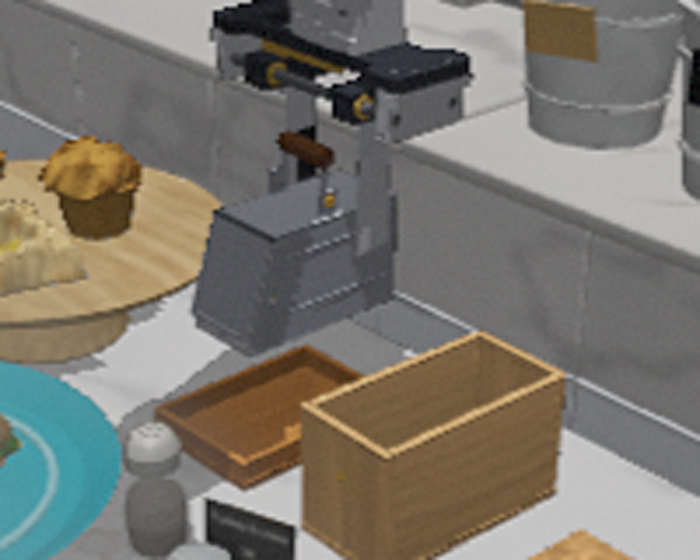

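```bash

cat > look.py <<'E'
from h import *
import sys
s=get_state();print('torque',np.round(s['torque'],3))
c=capture('scene'); cv2.imwrite('pics/%s.png'%sys.argv[1],cv2.resize(c['frame'][80:240,160:360],None,fx=3.5,fy=3.5,interpolation=cv2.INTER_CUBIC))
E
python3 -m creep '[[[0,0,0,0,255],[0,0,0,0,255]]]' 14
python3 look.py q1

```

```text
t: 18.65
tcp_pos: [0.6946, 0.2717, 0.128]
eef_rot: [0.002, 1.0, -0.0, -0.0]
wrist_force: [-0.5, 0.3, -4.7]
width: 0.0579
torque [ 0.022 -0.153 -0.021]
```

View pics/q1.png

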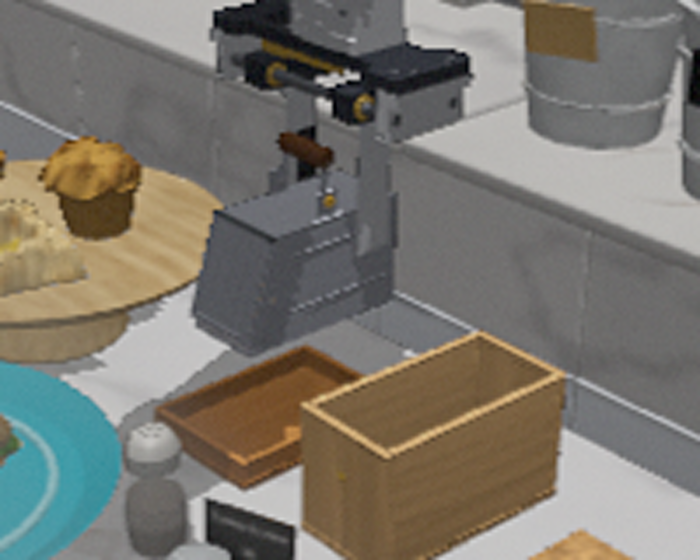

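```bash

python3 -m creep '[[[0,0,0,0,255],[0,0,0,0,255]]]' 11
python3 look.py q2

```

```text
t: 18.9
tcp_pos: [0.6946, 0.2717, 0.128]
eef_rot: [0.002, 1.0, -0.0, -0.0]
wrist_force: [0.1, 1.1, -4.9]
width: 0.0581
torque [-0.028 -0.119  0.03 ]
```

View pics/q2.png

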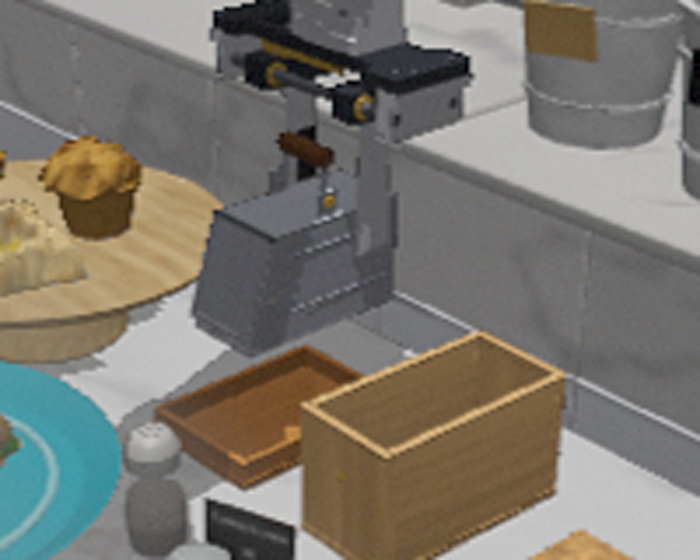

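```bash

python3 -m creep '[[[0,0,0,0,255],[0,0,0,0,255]]]' 9
python3 look.py q3

```

```text
t: 19.15
tcp_pos: [0.6946, 0.2717, 0.128]
eef_rot: [0.002, 1.0, -0.0, -0.0]
wrist_force: [-0.3, -0.1, -5.3]
width: 0.058
torque [ 0.117 -0.204  0.008]
```

View pics/q3.png

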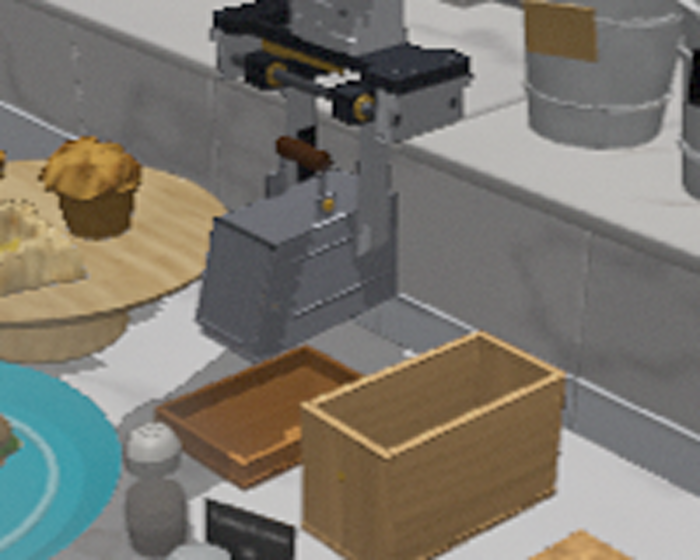

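```bash

cat >> look.py <<'E'
G=np.array([.695,.2717,.147])
for th in (0,5,10,20,30,40,50,60):
    t=np.radians(th); o=[]
    for p in ((-44,-29,78),(-65,-29,0),(65,-29,0)):
        r=np.array(p)-[38,0,62]; w=np.array([r[0]*np.cos(t)-r[2]*np.sin(t),r[1],r[2]*np.cos(t)+r[0]*np.sin(t)])/1000+G
        o.append(np.round((proj(c,w)-[160,80])*3.5+1).astype(int).tolist())
    print(th,o)
E
python3 -m creep '[[[0,0,0,0,255],[0,0,0,0,255]]]' 8
python3 look.py q4

```

```text
t: 19.4
tcp_pos: [0.6946, 0.2717, 0.128]
eef_rot: [0.002, 1.0, -0.0, -0.0]
wrist_force: [0.3, 0.7, -5.3]
width: 0.0578
torque [ 0.045 -0.137 -0.015]
0 [[272, 238], [249, 359], [394, 298]]
5 [[270, 249], [256, 368], [400, 293]]
10 [[270, 260], [264, 375], [405, 287]]
20 [[272, 280], [282, 387], [415, 273]]
30 [[276, 299], [302, 394], [423, 258]]
40 [[284, 314], [323, 395], [430, 243]]
50 [[293, 327], [345, 391], [435, 226]]
60 [[305, 337], [367, 383], [438, 210]]
```

View pics/q4.png

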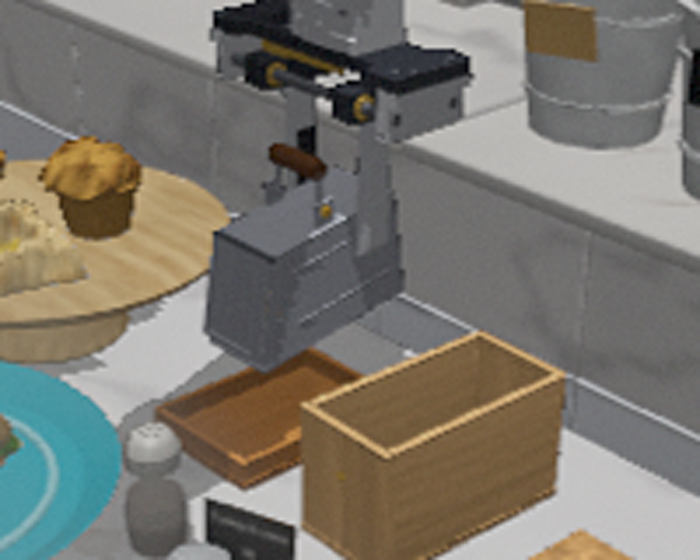

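```bash

python3 -m creep '[[[0,0,0,0,255],[0,0,0,0,255]]]' 7
python3 look.py q5 | head -1

```

```text
t: 19.65
tcp_pos: [0.6946, 0.2717, 0.1279]
eef_rot: [0.002, 1.0, -0.0, -0.0]
wrist_force: [0.7, 0.3, -6.1]
width: 0.0577
torque [ 0.047 -0.186  0.013]
```

View pics/q5.png

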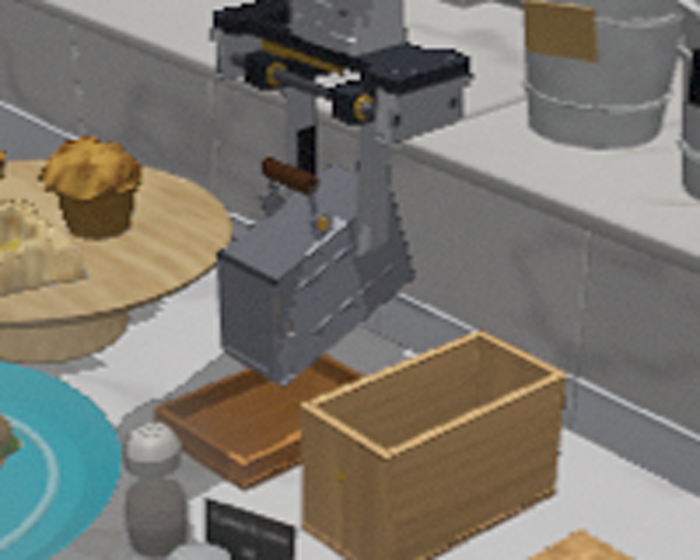

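```bash

python3 -m creep '[[[0,0,0,0,255],[0,0,0,0,255]]]' 7
python3 look.py q6 | head -1

```

```text
t: 19.9
tcp_pos: [0.6946, 0.2717, 0.128]
eef_rot: [0.002, 1.0, -0.0, -0.0]
wrist_force: [-0.4, 0.8, -5.7]
width: 0.058
torque [ 0.017 -0.032  0.018]
```

View pics/q6.png

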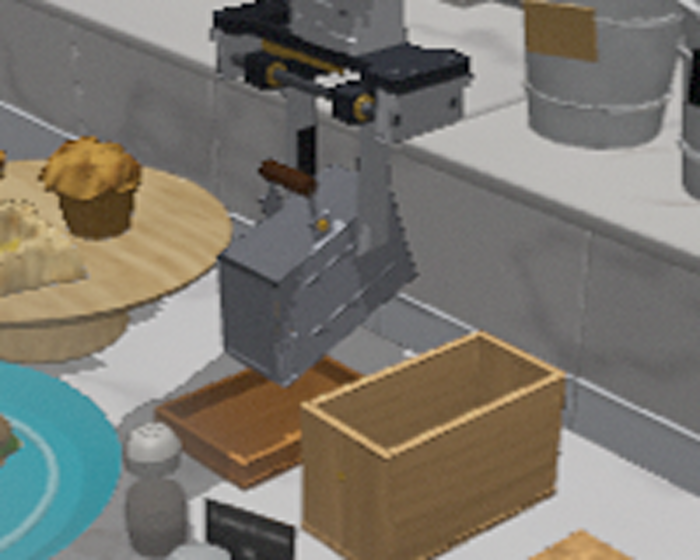

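```bash

python3 -m creep '[[[0,0,0,0,255],[0,0,0,0,255]]]' 6
python3 look.py q7 | head -1

```

```text
t: 20.15
tcp_pos: [0.6946, 0.2716, 0.128]
eef_rot: [0.002, 1.0, -0.0, -0.0]
wrist_force: [-0.3, -0.5, -4.0]
width: 0.0582
torque [ 0.066 -0.077  0.029]
```

View pics/q7.png

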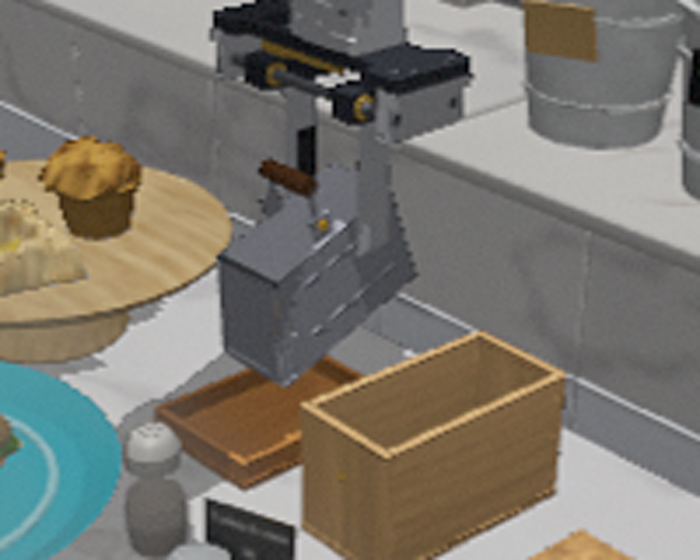

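```bash

python3 -m creep '[[[0,0,0,0,255],[0,0,0,0,255]]]' 5.5
python3 look.py q8 | head -1

```

```text
t: 20.4
tcp_pos: [0.6946, 0.2717, 0.128]
eef_rot: [0.002, 1.0, 0.0, -0.0]
wrist_force: [-0.5, -0.2, -5.3]
width: 0.0578
torque [ 0.016 -0.146  0.018]
```

View pics/q8.png

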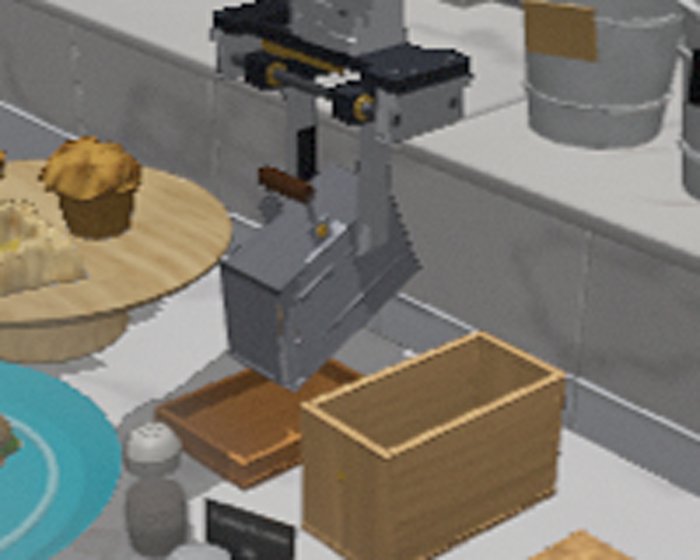

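```bash

python3 -m creep '[[[0,0,0,0,255],[0,0,0,0,255]]]' 5.2
python3 look.py q9 | head -1

```

```text
t: 20.65
tcp_pos: [0.6947, 0.2717, 0.128]
eef_rot: [0.002, 1.0, -0.0, -0.0]
wrist_force: [0.5, 0.2, -4.9]
width: 0.0584
torque [-0.007 -0.078 -0.006]
```

View pics/q9.png

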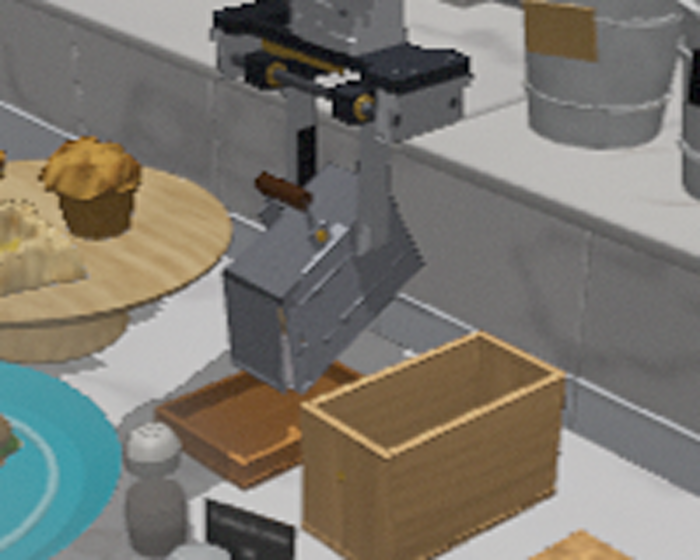

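```bash

python3 -m creep '[[[0,0,0,0,255],[0,0,0,0,255]]]' 5
python3 look.py q10 | head -1

```

```text
t: 20.9
tcp_pos: [0.6946, 0.2717, 0.1279]
eef_rot: [0.002, 1.0, -0.0, -0.0]
wrist_force: [-0.1, -0.6, -4.8]
width: 0.0579
torque [ 0.06  -0.068  0.033]
```

View pics/q10.png

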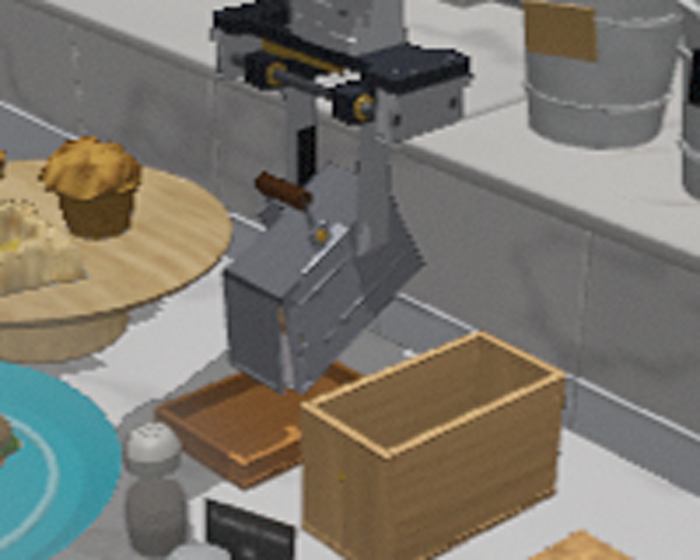

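```bash

python3 -m creep '[[[0,0,0,0,255],[0,0,0,0,255]]]' 4.7
python3 look.py q11 | head -1

```

```text
t: 21.15
tcp_pos: [0.6946, 0.2717, 0.1279]
eef_rot: [0.002, 1.0, -0.0, -0.0]
wrist_force: [-0.4, 0.5, -5.1]
width: 0.0578
torque [ 0.034 -0.102  0.004]
```

View pics/q11.png

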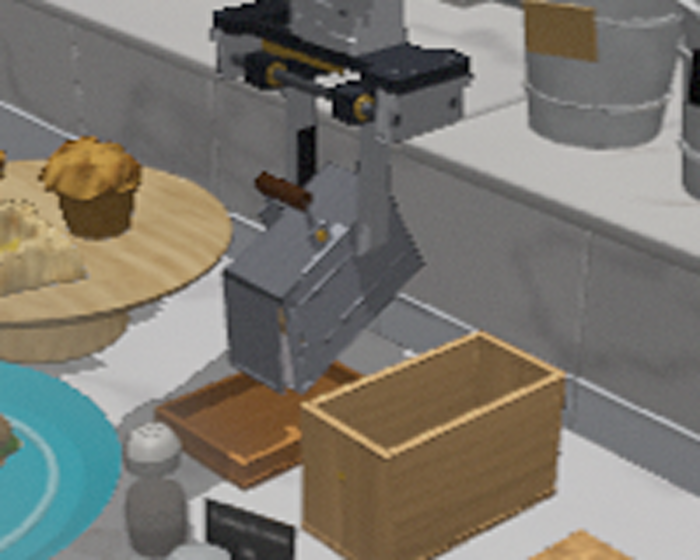

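```bash

python3 -m creep '[[[0,0,0,0,255],[0,0,0,0,255]]]' 4.3
python3 look.py q12 | head -1

```

```text
t: 21.4
tcp_pos: [0.6946, 0.2717, 0.128]
eef_rot: [0.002, 1.0, 0.0, -0.0]
wrist_force: [-0.4, 1.0, -4.9]
width: 0.0582
torque [ 0.022 -0.094  0.008]
```

View pics/q12.png

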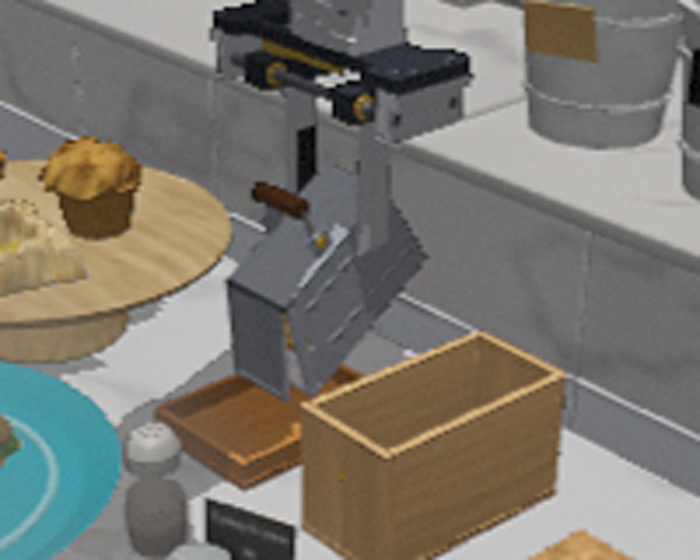

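```bash

python3 -m creep '[[[0,0,0,0,255]]]' 5
python3 look.py q13 | head -1

```

```text
t: 21.55
tcp_pos: [0.6947, 0.2717, 0.128]
eef_rot: [0.002, 1.0, -0.0, 0.0]
wrist_force: [0.7, 0.5, -5.9]
width: 0.0582
torque [ 0.002 -0.104 -0.058]
```

View pics/q13.png

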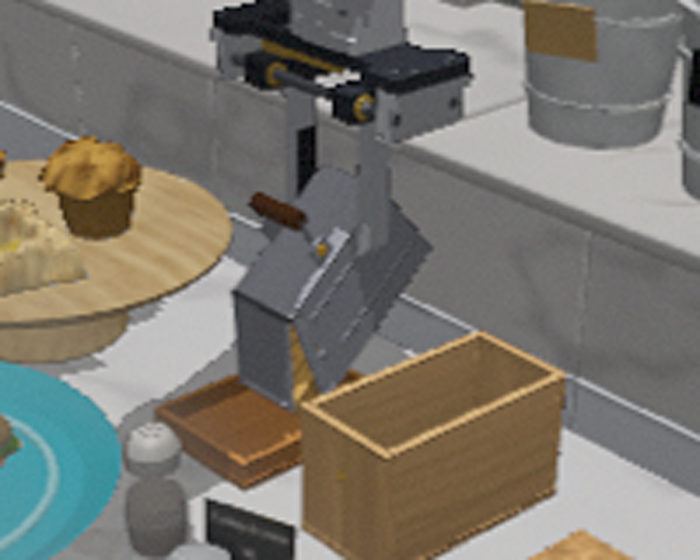

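```bash

python3 -m creep '[[[0,0,0,0,255],[0,0,0,0,255]]]' 15
python3 look.py q14 | head -1

```

```text
t: 21.8
tcp_pos: [0.6947, 0.2717, 0.1281]
eef_rot: [0.002, 1.0, 0.0, 0.0]
wrist_force: [0.2, 0.8, -4.4]
width: 0.0578
torque [ 0.032 -0.092 -0.02 ]
```

View pics/q14.png

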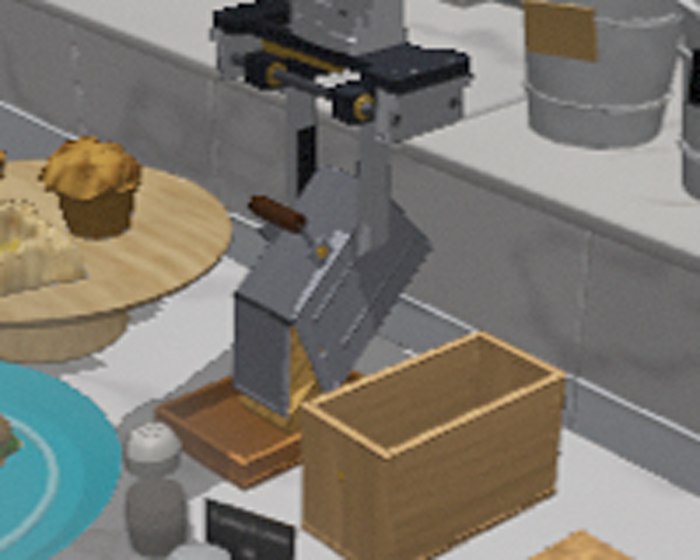

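Tilt about 41°, the flap is open and the fingers are coming out onto the tray floor. Let them go on.

```bash

python3 -m creep '[[[0,0,0,0,255],[0,0,0,0,255],[0,0,0,0,255]]]' 15
python3 look.py q15 | head -1
python3 -c "
from h import *
c=capture('wrist'); cv2.imwrite('pics/q15w.png',c['frame'])"

```

```text
t: 22.15
tcp_pos: [0.6946, 0.2717, 0.128]
eef_rot: [0.002, 1.0, -0.0, 0.0]
wrist_force: [0.8, -0.5, -4.8]
width: 0.0581
torque [-0.006 -0.125  0.022]
```

View pics/q15.png

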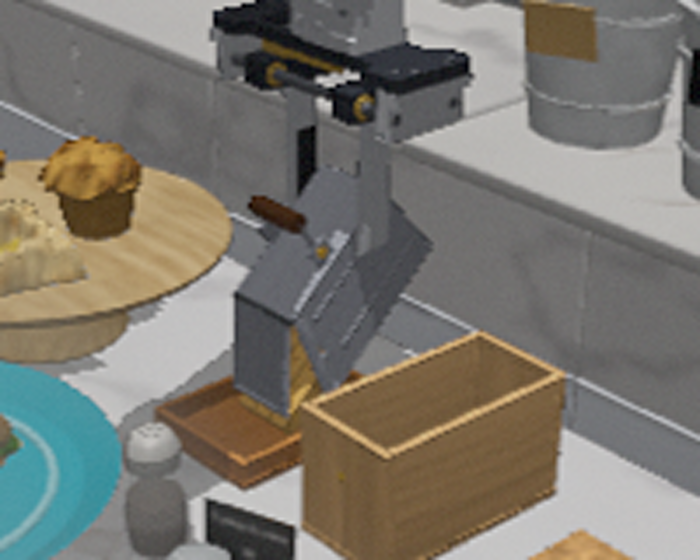

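View pics/q15w.png

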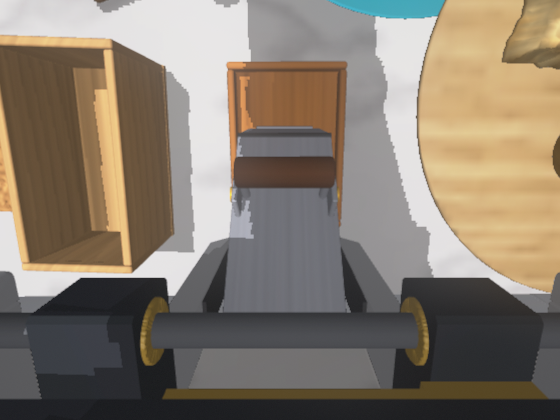

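```bash

python3 -m creep '[[[0,0,-0.004,0,255],[0,0,-0.006,0,255],[0,0,-0.006,0,255],[0,0,-0.004,0,255],[0,0,0,0,255]]]' 25
python3 look.py q16 | head -1

```

```text
t: 22.75
tcp_pos: [0.6951, 0.2718, 0.149]
eef_rot: [0.002, 1.0, 0.0, 0.001]
wrist_force: [0.1, 0.6, -3.7]
width: 0.0577
torque [ 0.102 -0.103 -0.017]
```

View pics/q16.png

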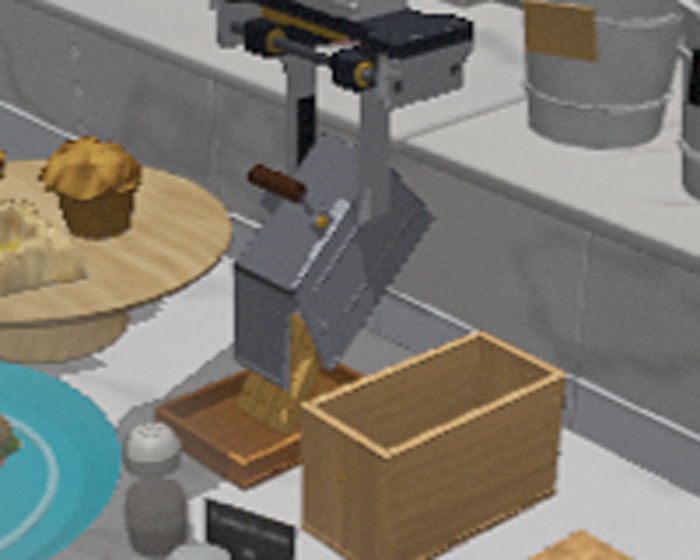

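```bash

python3 -m creep '[[[0,0,-0.006,0,255],[0,0,-0.008,0,255],[0,0,-0.008,0,255],[0,0,-0.004,0,255],[0,0,0,0,255]]]' 25
python3 look.py q17 | head -1

```

```text
t: 23.3
tcp_pos: [0.6953, 0.2719, 0.1753]
eef_rot: [0.002, 1.0, 0.0, 0.001]
wrist_force: [3.3, 1.0, 2.0]
width: 0.0579
torque [ 0.098 -0.927  0.098]
```

View pics/q17.png

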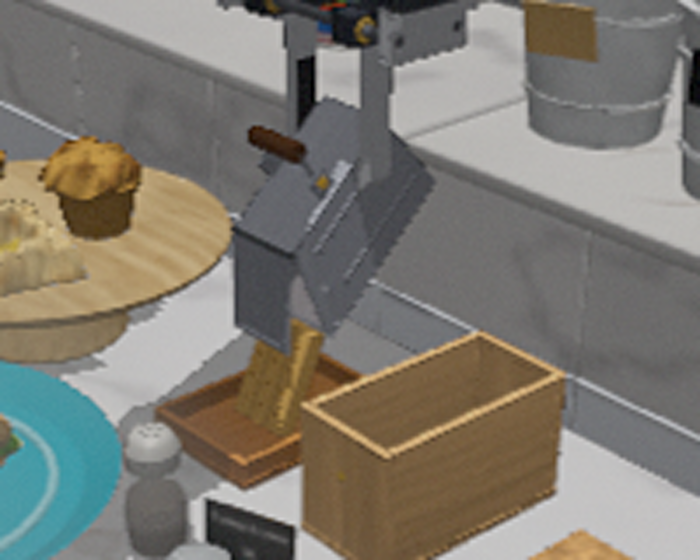

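```bash

python3 -m creep '[[[0,0,0,0,255]]]'
python3 look.py q18 | head -1
python3 -c "
from h import *
c=capture('wrist'); cv2.imwrite('pics/q18w.png',c['frame'])"

```

```text
t: 23.45
tcp_pos: [0.6957, 0.2717, 0.1749]
eef_rot: [0.003, 1.0, 0.0, 0.001]
wrist_force: [4.6, -0.7, 4.4]
width: 0.0575
torque [ 0.011 -1.322 -0.034]
```

View pics/q18.png

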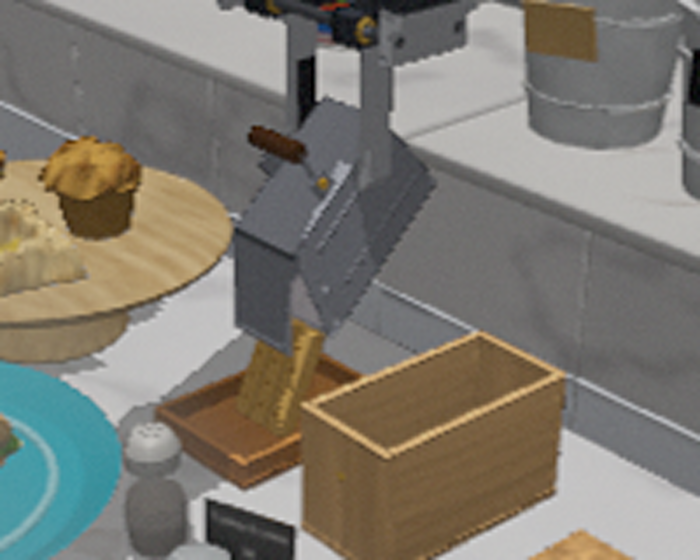

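View pics/q18w.png

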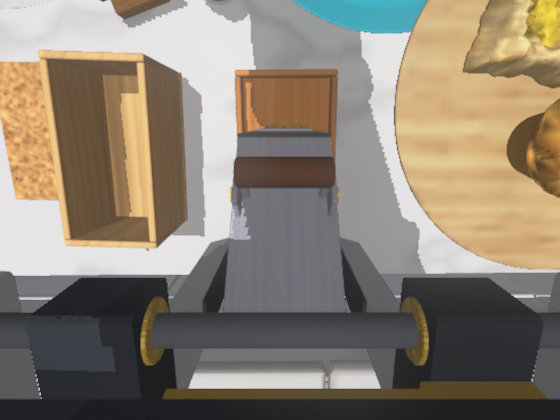

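```bash

python3 -c "
from h import *
s=get_state();print(s['wrist_force'],s['torque'],s['q'],s['qvel'],s['joint_torque'])
c=capture('scene'); cv2.imwrite('pics/r.png',cv2.resize(c['frame'][0:260,100:400],None,fx=2.3,fy=2.3,interpolation=cv2.INTER_CUBIC))
c=capture('top'); cv2.imwrite('pics/r2.png',c['frame'])
"
```

```text
[5.10557764 0.01531583 5.84082767] [ 0.0256812  -1.44449863  0.06155408] [-0.545116    0.56866276  0.13132373  1.4545184  -0.07792133  1.12102398
  1.16522668] [-0.00059248  0.00019598  0.00103046  0.0002168  -0.00069418 -0.00140144
 -0.00079384] [-1.35277525e+00 -1.02924943e+02  4.56220239e+00 -4.01849413e+01
 -6.97687715e-01  1.91311486e+00  9.83732025e-05]
```

View pics/r.png

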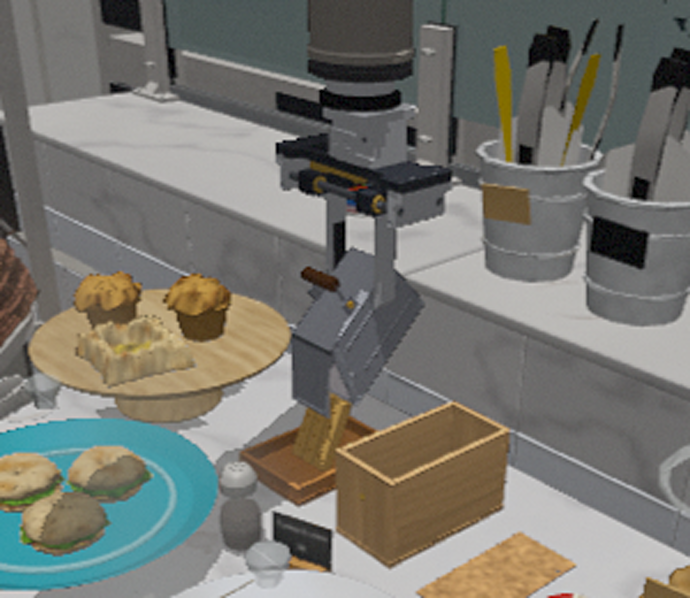

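View pics/r2.png

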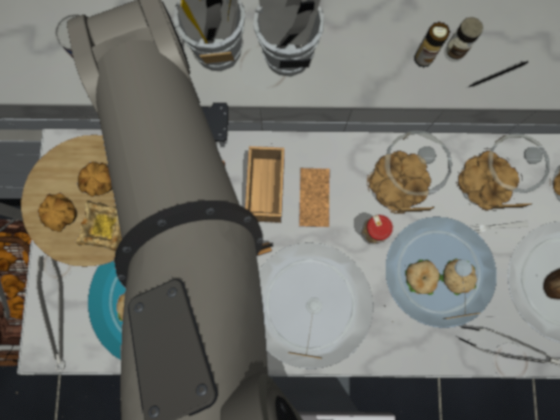

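```bash

python3 -m creep '[[[0,0,-0.004,0,255],[0,0,-0.004,0,255],[0,0,0,0,255]]]'
python3 look.py q19 | head -1
python3 -c "
from h import *
c=capture('scene'); cv2.imwrite('pics/s.png',cv2.resize(c['frame'][140:230,200:320],None,fx=6,fy=6,interpolation=cv2.INTER_CUBIC))
"

```

```text
t: 23.95
tcp_pos: [0.6943, 0.2717, 0.182]
eef_rot: [0.002, 1.0, -0.0, -0.0]
wrist_force: [-0.5, 0.1, -4.2]
width: 0.0579
torque [ 0.045 -0.001 -0.03 ]
```

View pics/s.png

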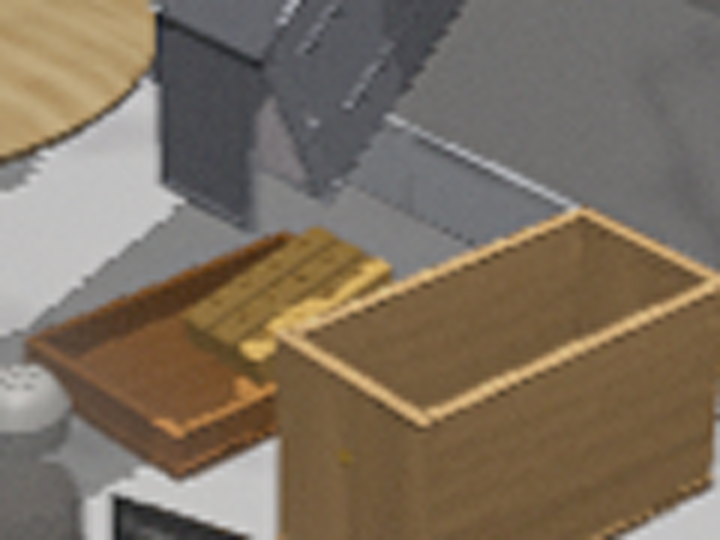

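View pics/q19.png

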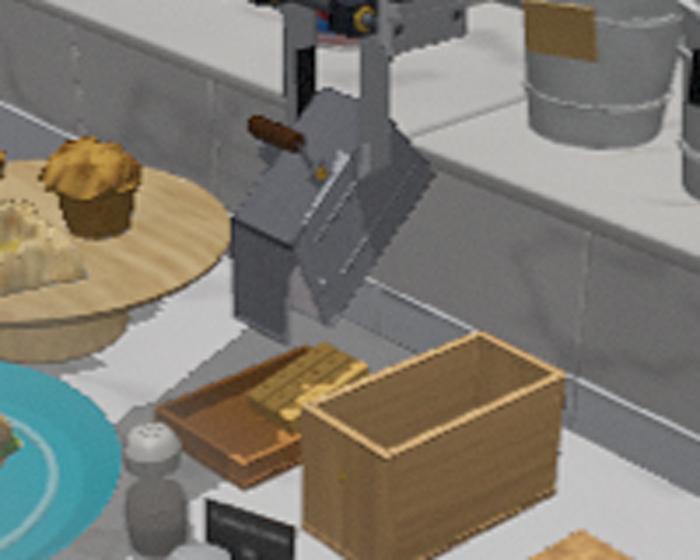

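```bash
sed -i "s/^G=.*/p0=s['tcp_pos'];G=p0+[0,0,.019]/; s/(0,5,10,20,30,40,50,60)/(0,5,10,15,20,25,30,35,40,45,50,60)/" look.py; sed -i 's/    print(th,o)/    z=lambda x,zz:round(G[2]*1000+(zz-62)*np.cos(t)+(x-38)*np.sin(t),1)\n    print(th,o,"lip z",z(-64,5),"edge z",z(-65,0))/' look.py; python3 look.py q20
```

```text
torque [ 0.01   0.027 -0.045]
0 [[269, 156], [246, 283], [395, 227]] lip z 143.6 edge z 138.6
5 [[268, 168], [253, 293], [401, 221]] lip z 134.9 edge z 129.8
10 [[268, 180], [261, 302], [406, 215]] lip z 126.7 edge z 121.6
15 [[268, 191], [270, 309], [412, 209]] lip z 119.1 edge z 114.0
20 [[269, 201], [280, 315], [416, 202]] lip z 112.1 edge z 107.1
25 [[271, 212], [290, 320], [421, 194]] lip z 105.8 edge z 100.9
30 [[274, 221], [300, 323], [425, 186]] lip z 100.2 edge z 95.4
35 [[277, 230], [311, 325], [429, 178]] lip z 95.4 edge z 90.7
40 [[282, 238], [322, 326], [432, 170]] lip z 91.4 edge z 86.9
45 [[286, 246], [333, 325], [435, 162]] lip z 88.2 edge z 83.9
50 [[292, 252], [345, 323], [437, 153]] lip z 85.8 edge z 81.8
60 [[304, 263], [367, 315], [440, 136]] lip z 83.8 edge z 80.4
```

```bash

python3 -m creep '[[[0,0,-0.007,0,255],[0,0,-0.006,0,255],[0,0,-0.002,0,255],[0,0,0,0,255],[0,-0.006,0,0,255]]]' 30
python3 look.py q21

```

```text
t: 24.6
tcp_pos: [0.6943, 0.2665, 0.1969]
eef_rot: [0.002, 1.0, 0.0, -0.0]
wrist_force: [0.4, 0.4, -4.0]
width: 0.0578
torque [-0.011 -0.073  0.012]
0 [[274, 134], [250, 264], [401, 208]] lip z 158.9 edge z 153.9
5 [[273, 146], [258, 274], [407, 203]] lip z 150.2 edge z 145.1
10 [[273, 158], [266, 283], [413, 196]] lip z 142.0 edge z 136.9
15 [[273, 170], [275, 290], [418, 190]] lip z 134.4 edge z 129.3
20 [[274, 180], [285, 297], [423, 183]] lip z 127.4 edge z 122.4
25 [[276, 191], [295, 301], [427, 175]] lip z 121.1 edge z 116.1
30 [[279, 201], [306, 305], [431, 167]] lip z 115.5 edge z 110.7
35 [[283, 210], [316, 307], [435, 159]] lip z 110.7 edge z 106.0
40 [[287, 218], [328, 308], [438, 151]] lip z 106.6 edge z 102.2
45 [[292, 226], [339, 307], [441, 142]] lip z 103.4 edge z 99.2
50 [[297, 233], [350, 305], [444, 133]] lip z 101.1 edge z 97.1
60 [[309, 244], [373, 298], [447, 116]] lip z 99.0 edge z 95.7
```

View pics/q21.png

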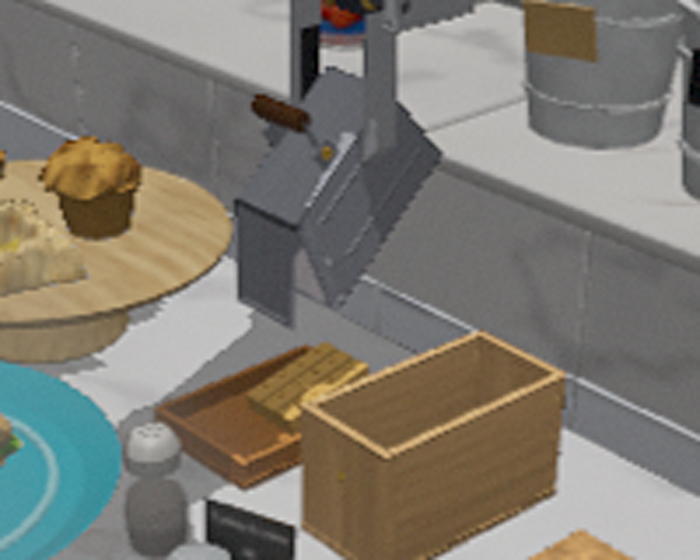

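```bash

python3 -m creep '[[[0,-0.008,0,0,255],[0,-0.012,0,0,255],[0,-0.015,0,0,255],[0,-0.018,0,0,255],[0,-0.02,0,0,255]]]' 40
python3 -m creep '[[[0,-0.02,0,0,255],[0,-0.02,0,0,255],[0,-0.02,0,0,255],[0,-0.02,0,0,255],[0,-0.02,0,0,255]]]'
python3 -m creep '[[[0,-0.02,0,0,255],[0,-0.02,0,0,255],[0,-0.018,0,0,255],[0,-0.012,0,0,255],[0,-0.006,0,0,255]]]'
python3 -c "
from h import *
togo([.566+.037,.0125,.003+.114+.006-.019],1.562)
c=capture('scene'); cv2.imwrite('pics/t.png',cv2.resize(c['frame'][120:290,230:400],None,fx=3.5,fy=3.5,interpolation=cv2.INTER_CUBIC))"

```

```text
t: 25.15
tcp_pos: [0.6943, 0.1906, 0.197]
eef_rot: [0.003, 1.0, -0.0, 0.0]
wrist_force: [0.9, -0.5, -3.8]
width: 0.0575
t: 25.65
tcp_pos: [0.6937, 0.0909, 0.197]
eef_rot: [0.002, 1.0, -0.0, 0.0]
wrist_force: [0.0, -0.1, -3.6]
width: 0.058
t: 26.15
tcp_pos: [0.6934, 0.015, 0.197]
eef_rot: [0.003, 1.0, -0.0, 0.0]
wrist_force: [-0.4, 0.2, -3.1]
width: 0.0575
t 26.15 tcp [693.4  15.  197. ] yawY 1.5647  d_tool(mm) [90.4 -3.  93. ] w 0.0575 turn 0.0027 f [-0.4  0.2 -3.1] tilt [ 0. -0. -1.] q7 1.52
```

View pics/t.png

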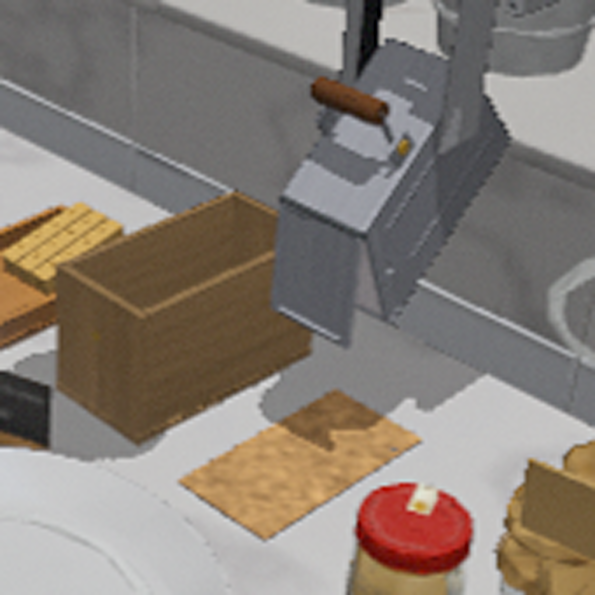

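```bash

python3 -m creep '[[[0.008,-0.0025,0.005,0,255],[0.015,0,0.015,0,255],[0.017,0,0.02,0,255],[0.016,0,0.02,0,255],[0.01,0,0.015,0,255]]]' 40
python3 -m creep '[[[0,0,0.01,0,255],[0,0,0.005,0,255],[0,0,0,0,255]]]'
python3 -c "
from h import *
togo([.590+.037,.0125,.003+.114-.019],1.562)
c=capture('scene'); cv2.imwrite('pics/u.png',cv2.resize(c['frame'][150:290,250:390],None,fx=4,fy=4,interpolation=cv2.INTER_CUBIC))"

```

```text
t: 26.7
tcp_pos: [0.6252, 0.0157, 0.1205]
eef_rot: [0.002, 1.0, 0.0, -0.001]
wrist_force: [-0.3, 0.2, -4.0]
width: 0.0579
t: 27.0
tcp_pos: [0.6277, 0.015, 0.1066]
eef_rot: [0.002, 1.0, -0.0, -0.0]
wrist_force: [0.6, -0.7, -4.2]
width: 0.0579
t 27.00 tcp [627.7  15.  106.6] yawY 1.5666  d_tool(mm) [ 0.7 -2.5  8.6] w 0.0579 turn 0.0046 f [ 0.6 -0.7 -4.2] tilt [-0. -0. -1.] q7 1.52
```

View pics/u.png

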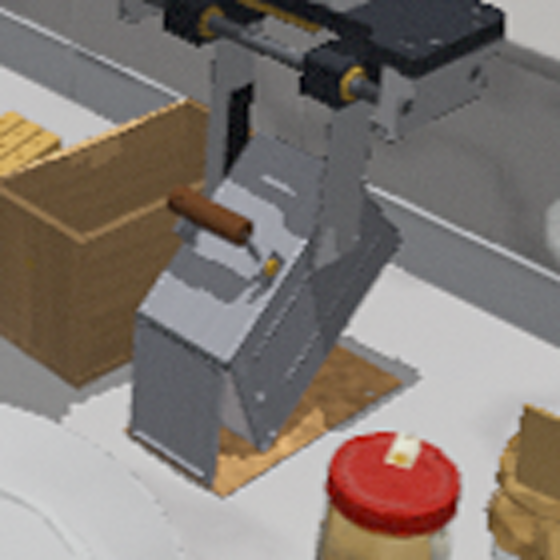

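```bash

python3 -m creep '[[[0,-0.001,0.004,0,255],[0,-0.0015,0.003,0,255],[0,0,0.002,0,255],[0,0,0,0,255]]]' 12
python3 -m creep '[[[-0.007,0,0.003,0,255],[-0.007,0,0.003,0,255],[-0.0072,0,0.0035,0,255],[0,0,0,0,255]]]' 
python3 -c "
from h import *
togo([.590+.058,.0125,.003+.1052-.019],1.562)
c=capture('scene'); cv2.imwrite('pics/v.png',cv2.resize(c['frame'][150:290,250:390],None,fx=4,fy=4,interpolation=cv2.INTER_CUBIC))"

```

```text
t: 27.45
tcp_pos: [0.631, 0.013, 0.1005]
eef_rot: [0.002, 1.0, 0.001, 0.004]
wrist_force: [5.3, 4.0, 14.0]
width: 0.0581
t: 27.85
tcp_pos: [0.6515, 0.0128, 0.0897]
eef_rot: [0.002, 1.0, 0.001, 0.002]
wrist_force: [5.1, 2.6, 6.7]
width: 0.0582
t 27.85 tcp [651.5  12.8  89.7] yawY 1.5663  d_tool(mm) [ 3.5 -0.3  0.5] w 0.0582 turn 0.0043 f [5.1 2.6 6.7] tilt [ 0.005  0.001 -1.   ] q7 1.53
```

View pics/v.png

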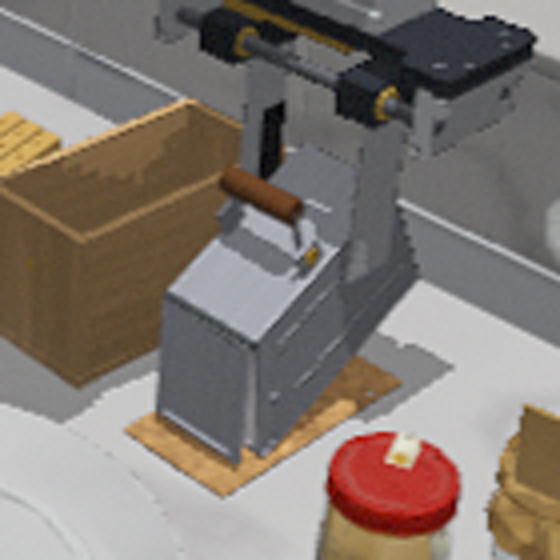

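```bash

python3 -m creep '[[[-0.006,0,0.0035,0,255],[-0.006,0,0.004,0,255],[-0.0055,0,0.004,0,255],[-0.005,0,0.0045,0,255],[0,0,0,0,255]]]' 8
python3 -m creep '[[[-0.005,0,0.005,0,255],[-0.005,0,0.005,0,255],[-0.0045,0,0.005,0,255],[-0.004,0,0.005,0,255],[0,0,0,0,255]]]' 8
python3 -c "
from h import *
togo([.590+.103,.0125,.046],1.562)
c=capture('scene'); cv2.imwrite('pics/w.png',cv2.resize(c['frame'][150:290,250:390],None,fx=4,fy=4,interpolation=cv2.INTER_CUBIC))"

```

```text
t: 28.4
tcp_pos: [0.6719, 0.0116, 0.0716]
eef_rot: [0.002, 1.0, -0.0, 0.0]
wrist_force: [2.8, 1.6, 0.4]
width: 0.058
t: 28.9
tcp_pos: [0.6893, 0.0113, 0.0513]
eef_rot: [0.002, 1.0, -0.0, -0.001]
wrist_force: [-0.5, 0.2, -4.3]
width: 0.0582
t 28.90 tcp [689.3  11.3  51.3] yawY 1.5658  d_tool(mm) [-3.7  1.2  5.3] w 0.0582 turn 0.0038 f [-0.5  0.2 -4.3] tilt [-0.002 -0.001 -1.   ] q7 1.55
```

View pics/w.png

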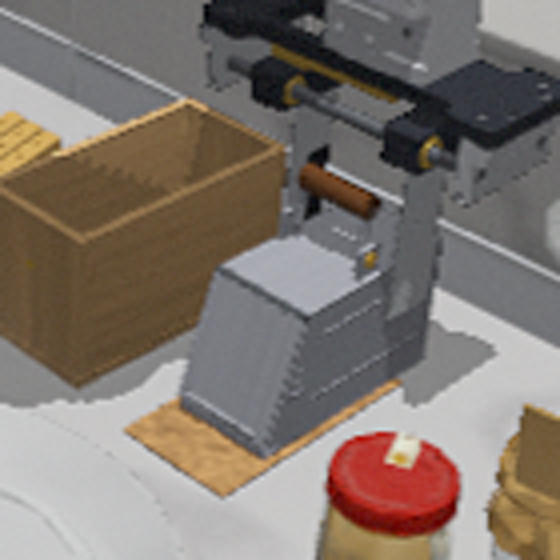

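```bash
cat > pred.py <<'E'
from h import *
import sys
from scipy.optimize import least_squares
c=capture('scene')
B=dict(rearTopR=(65,-29,78),rearBotR=(65,-29,0),frontBotR=(-65,-29,0),frontTopR=(-44,-29,78),frontTopL=(-44,29,78),frontBotL=(-65,29,0),rearTopL=(65,29,78))
def pts(v,names): 
    R=Ro.from_euler('zy',[v[3],-v[4]]).as_matrix()
    return np.array([proj(c,R@np.array(B[n])/1000+v[:3]) for n in names])
obs=eval(sys.argv[1]); off=np.array(eval(sys.argv[2])); k=float(sys.argv[3])
n=list(obs); O=np.array([(np.array(obs[i])-(k-1)/2)/k+off for i in n])
r=least_squares(lambda v:(pts(v,n)-O).ravel(),[.64,.0125,.005,-.009,0])
print(np.round(r.x,4),"res px",np.round(r.fun,1))
E
python3 pred.py "dict(frontBotR=(266,457),frontTopR=(307,320),frontTopL=(220,268),rearBotR=(425,362),frontBotL=(183,403))" "(250,150)" 4
```

```text
[ 0.6754  0.0229 -0.0114 -0.0362 -0.0036] res px [-0.4  0.3 -0.3 -0.6  0.4  0.1 -0.1 -0.2  0.3  0.5]
```

```bash
sed -i 's/^r=.*/f=lambda v:np.r_[(pts(v,n)-O).ravel(),(v[2]-ZZ)*1000,v[4]*20]\nZZ=float(sys.argv[4])\nr=least_squares(f,[.64,.0125,.005,-.009,0])/' pred.py
python3 pred.py "dict(frontBotR=(266,457),frontTopR=(307,320),frontTopL=(220,268),rearBotR=(425,362),frontBotL=(183,403))" "(250,150)" 4 .005
python3 -c "
from h import *
c=capture('wrist'); cv2.imwrite('pics/x.png',c['frame']);togo([.669,.0125,.046],1.562)
meas(capture('top'),'top','caddy',.08)"
```

```text
[ 0.6575  0.0098  0.0048 -0.0249 -0.0052] res px [-0.3  1.   0.1 -1.1 -0.1 -0.7  0.6 -0.4 -0.4  0.9 -0.2 -0.1]
t 29.10 tcp [689.1  11.5  51.9] yawY 1.5659  d_tool(mm) [20.1  0.9  5.9] w 0.0578 turn 0.0039 f [ 0.4  0.  -4.6] tilt [-0.001 -0.    -1.   ] q7 1.55
caddy top 0.58 [304. 196.] centre [627.2  37.2] size [93.3 10.8] ang 0.1 mean [625.4  38.2] 181
```

View pics/x.png

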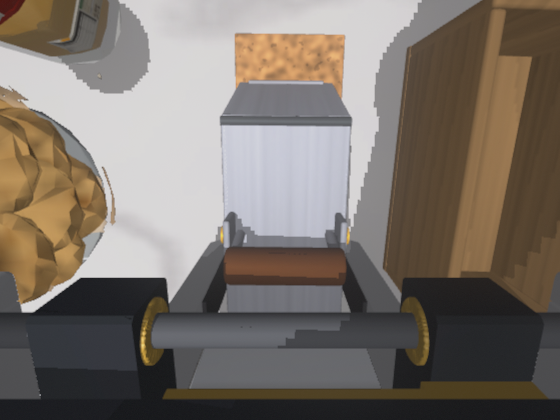

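```bash
python3 -c "
from h import *
c=capture('wrist')
print(at_z(c,(285,122),.083), at_z(c,(290,35),.003),at_z(c,(285,86),.010))"
```

```text
[0.61648422 0.01333119 0.083     ] [0.56201088 0.01698035 0.003     ] [0.593162  0.0136596 0.01     ]
```

```bash

python3 -m creep '[[[0,0,0,0,255],[0,0,-0.003,0,255],[0.005,0,0,0,255],[0.009,0,0,0,255],[0.008,0,0,0,255]]]' 30
python3 -m creep '[[[0.0045,0,0,0,255],[0,0,0,0,255],[0,0,0.002,0,255],[0,0,0.002,0,255],[0,0,0,0,255]]]'
python3 -c "
from h import *
togo([.669,.0125,.046],1.562)
c=capture('scene'); cv2.imwrite('pics/y.png',cv2.resize(c['frame'][150:290,250:390],None,fx=4,fy=4,interpolation=cv2.INTER_CUBIC))"
```

```text
t: 29.75
tcp_pos: [0.6665, 0.0118, 0.0554]
eef_rot: [0.002, 1.0, -0.0, -0.0]
wrist_force: [0.5, -0.4, -4.6]
width: 0.0581
t: 30.25
tcp_pos: [0.6634, 0.0119, 0.0513]
eef_rot: [0.002, 1.0, 0.0, 0.0]
wrist_force: [0.6, 0.4, -2.5]
width: 0.0579
t 30.25 tcp [663.4  11.9  51.3] yawY 1.5660  d_tool(mm) [-5.6  0.6  5.3] w 0.0579 turn 0.0040 f [ 0.6  0.4 -2.5] tilt [ 0.  0. -1.] q7 1.54
```

View pics/y.png

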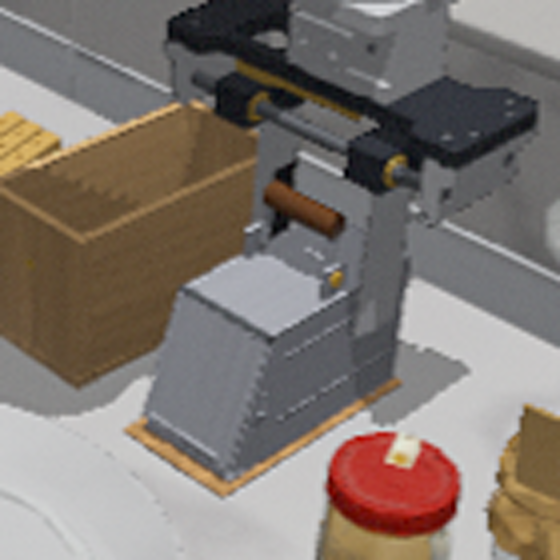

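```bash

python3 -m creep '[[[0,0,0.001,0,255],[0,0,0.001,0,255],[0,0,0,0,255]]]' 6
python3 -m creep '[[[0,0,0.001,0,255],[0,0,0,0,255]]]'
python3 -m creep '[[[0,0,0,0,120],[0,0,0,0,80],[0,0,0,0,0],[0,0,0,0,0],[0,0,0,0,0]]]'
python3 -m creep '[[[0,0,0,0,0],[0,0,0,0,0],[0,0,-0.015,0,0],[0,0,-0.025,0,0],[0,0,-0.03,0,0]]]'
python3 -m creep '[[[0,0,-0.03,0,0],[0,0,-0.03,0,0],[0,0,-0.02,0,0],[0,0,0,0,0],[0,0,0,0,0]]]'
python3 -c "
from h import *
togo([.669,.0125,.046],1.562)
c=capture('scene'); cv2.imwrite('pics/z.png',cv2.resize(c['frame'][130:290,190:390],None,fx=4,fy=4,interpolation=cv2.INTER_CUBIC)[:600,:800])
c=capture('wrist'); cv2.imwrite('pics/z2.png',c['frame'])"
```

```text
t: 30.6
tcp_pos: [0.6639, 0.0119, 0.0502]
eef_rot: [0.002, 1.0, 0.0, 0.001]
wrist_force: [-0.6, 0.5, 5.8]
width: 0.0579
t: 30.8
tcp_pos: [0.6641, 0.0119, 0.0494]
eef_rot: [0.002, 1.0, 0.0, 0.001]
wrist_force: [-0.2, -0.4, 6.9]
width: 0.0578
t: 31.3
tcp_pos: [0.663, 0.0118, 0.0483]
eef_rot: [0.002, 1.0, -0.0, -0.0]
wrist_force: [0.3, -0.7, 0.1]
width: 0.0849
t: 31.8
tcp_pos: [0.6626, 0.0117, 0.1196]
eef_rot: [0.002, 1.0, -0.0, -0.001]
wrist_force: [0.1, 0.2, 0.6]
width: 0.094
t: 32.3
tcp_pos: [0.6632, 0.0118, 0.1995]
eef_rot: [0.002, 1.0, 0.0, 0.001]
wrist_force: [-0.3, -0.1, -0.3]
width: 0.0942
t 32.30 tcp [663.2  11.8 199.5] yawY 1.5659  d_tool(mm) [ -5.6   0.7 153.5] w 0.0942 turn 0.0039 f [-0.3 -0.1 -0.3] tilt [ 0.001  0.    -1.   ] q7 1.52
```

View pics/z.png

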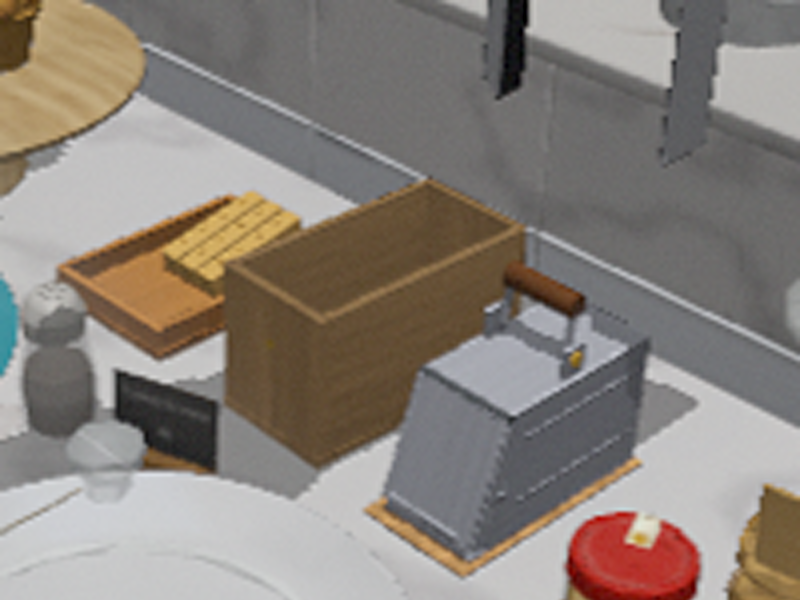

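View pics/z2.png

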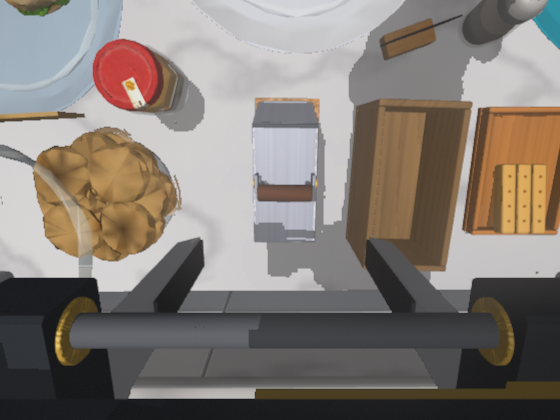

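```bash

python3 -m creep '[[[0.005,-0.01,-0.01,0,0],[0.01,-0.025,-0.01,0,0],[0.01,-0.035,0,0,0],[0.01,-0.04,0,0,0],[0.01,-0.04,0,0,0]]]'
python3 -m creep '[[[0.01,-0.04,0,0,0],[0.01,-0.04,0,0,0],[0.005,-0.03,0,0,0],[0,-0.015,0,0,0],[0,0,0,0,0]]]'
python3 -c "
from h import *
togo([.669,.0125,.046],1.562)
c=capture('top'); cv2.imwrite('pics/aa.png',cv2.resize(c['frame'][120:280,160:420],None,fx=3,fy=3,interpolation=cv2.INTER_CUBIC))
meas(c,'top','caddy',.08);meas(c,'top','mat',.003);meas(c,'top','salt_shaker',.09);meas(c,'top','honey_jar',.086);meas(c,'top','price_holder',.058)
for r in regions_of('shortbread_1','top')[:4]:
    m=r['mask'].astype(np.uint8);ct=max(cv2.findContours(m,cv2.RETR_EXTERNAL,cv2.CHAIN_APPROX_NONE)[0],key=len)[:,0,:]
    W=np.array([at_z(c,p,.022)[:2] for p in ct])*1000; print(r['p'],r['pixel'],W.min(0),W.max(0),W.mean(0)-[640.7,270.7])
"
```

```text
t: 32.9
tcp_pos: [0.6162, -0.14, 0.2188]
eef_rot: [0.002, 1.0, -0.0, -0.0]
wrist_force: [1.1, 0.2, 0.3]
width: 0.094
t: 33.4
tcp_pos: [0.5909, -0.2654, 0.2185]
eef_rot: [0.004, 1.0, -0.0, -0.0]
wrist_force: [0.2, 0.3, -0.3]
width: 0.0943
t 33.40 tcp [ 590.9 -265.4  218.5] yawY 1.5626  d_tool(mm) [-75.9 278.6 172.3] w 0.0943 turn 0.0006 f [ 0.2  0.3 -0.3] tilt [-0.001 -0.001 -1.   ] q7 1.98
caddy top 0.95 [312. 191.] centre [628.8  12.5] size [ 61.3 145.1] ang 89.5 mean [627.   12.8] 1831
mat top 0.49 [303. 211.] centre [629.1  43.7] size [131.1   9.3] ang 0.1 mean [628.   43.2] 186
mat top 0.47 [316. 178.] centre [672.    2.7] size [16.9 44.9] ang 0.6 mean [672.1   3.7] 133
salt_shaker top 0.68 [228. 253.] centre [487.8 202.3] size [37.9 37.8] ang 1.5 mean [488.3 201.9] 299
honey_jar top 0.61 [378. 229.] centre [ 544.1 -113.3] size [55.8 71. ] ang 27.0 mean [ 544.2 -113. ] 732
price_holder top 0.58 [259. 250.] centre [500.8 134.7] size [21.4 58.2] ang 19.1 mean [501.4 134.9] 239
0.73 [198.3, 178.1] [632.5274085  278.72024312] [708.6093118  295.59643374] [30.74825954 16.40598866]
0.7 [200.5, 173.0] [632.68638502 261.78689378] [708.77706435 279.47741941] [29.89110935 -0.36853047]
0.56 [209.9, 174.9] [632.84538966 243.16802305] [708.94484697 262.4079686 ] [ 29.54544379 -17.83294821]
```

View pics/aa.png

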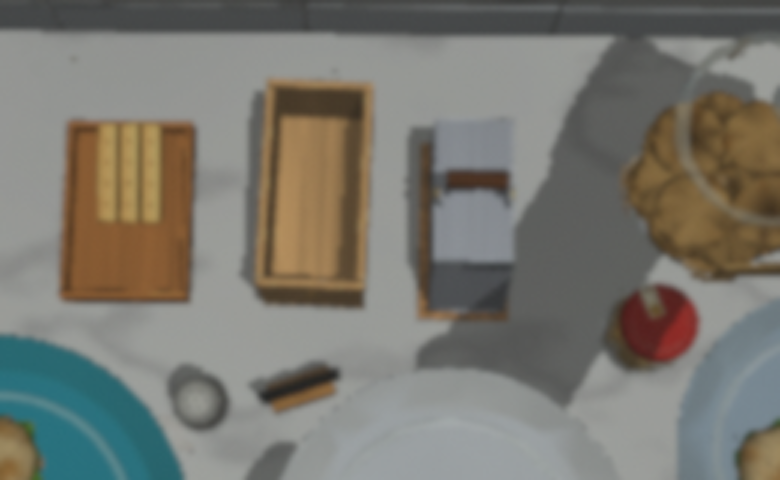

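```bash
python3 -c "
from h import *
c=capture('top')
f=lambda x,y,z:at_z(c,(x/3+160-.33,y/3+120-.33),z)*1000
print(f(472,262,.081)[:2]+[44,0],f(475,119,.081)[:2]-[65,0],f(433,190,.081),f(514,190,.081),f(467,309,.008)[:2]+[64,0],f(463,319,.003))
meas(c,'top','flap',.05)"
```

```text
[635.50905453  12.44184283] [632.9833409    9.86910705] [644.33990996  40.53957929  81.        ] [644.92991375 -18.21811386  81.        ] [632.49031795  10.83604044] [561.43715956  13.57744872   3.        ]
flap top 0.82 [317. 214.] centre [577.1  11.2] size [31.5 60.2] ang 0.5 mean [577.3  11.7] 388
```

```bash
python3 -c "
from cell import *
print(close_job())"
```

```text
the job is handed in; nothing more can be done
None
```

The job is done and handed in at about 33.5 s of the 67 s allowed. There was no verdict, so the results below are my own measurements.

**What I did:**
- I lifted the caddy out of the holder by its handle, stood it centred on the mat and let go.
- I then gripped it by its sides behind the mass centre. Over the tray I eased the grip force in steps, so it tipped in the pads to about 41°, until the flap opened and the shortbread slid out.
- I carried it back, set its front edge on the mat, rolled it level, recentred it and let go.

**Last checks:**
- **Caddy:** it is upright, within about 3 mm of the mat's centre, with the flap shut.
- **Shortbread:** all three fingers are in the tray, about 30 mm towards the rear from its middle and within 18 mm sideways. They may rest against the rear rim.
- **Bystanders:** all three are where they were, to within about 2 mm.
- **Robot:** the gripper is open and clear of everything.

**What did not go cleanly:**
- The fingers stuck halfway, between the tray floor and the caddy's mouth. The wrist read about 5 N sideways and 6 N upward until I raised the caddy further.
- To clear the holder on the way back, the mouth was at about 10.6 cm with the flap partly open. That is over the "about 10 cm" in the task but under the 12 cm limit.
- The caddy slid about 6 mm in the grip while being levelled, which I corrected. A first fit of its position from one camera was implausible, so I used the wrist and top cameras instead.

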